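# Load the interlocked insulation tester and switch it to test

### The job

The high-voltage insulation tester was left switched to test with its drawer empty. Turn its stiff selector back past the click to the safe mark, press the latch button so that the drawer springs out, and stand every white porcelain insulator from the bench upright in the drawer's bays, one to a bay, side by side from the left-hand bay with no bay left empty between them (there are two to four; the tester reads the bays from the left and stops at the first empty one). Then push the drawer home until its latch catches and turn the selector clockwise past its click to the test mark; never switch to test with the drawer open, and leave the other things on the bench alone.

Things in the scene. Friction and masses are not known exactly. Their poses are not given: they have to be found in the camera images.
- tester: Grey bench instrument fixed to the bench, 140 (x) x 350 (y) x 78 mm high. Origin: centre of its underside, on the bench; x to its back, y to its left seen from the robot. Drawer in the front from y = -73 to +171 mm; on top at the right, the selector at (-15, -125) mm and the latch button at (43, -125) mm.
- selector (a joint): Angle (rad) of the black bar knob on top: 0 = safe (one dot; bar along the tester's x), 1.047 = test (two dots; 60 degrees clockwise from above); grows clockwise. A spring detent holds it at each end: it resists with up to 0.15 N m, and past half way (0.52) snaps on by itself. At test it bolts the drawer: shut if it is home, and out if it is open.
- selector_grip (a point): On the knob's axis at gripping height, 105 mm above the bench. The bar is 52 mm long, 14 mm thick, from 85 to 119 mm above the bench, over a round skirt 51 mm across whose top is at 87 mm. The point's x axis points along the bar to its white pointer line and turns with it.
- latch (a joint): How far the latch button is pressed (m): 0 = up, 0.007 = fully down. Spring: 1.8 N to start, 3.9 N fully down. Pressed at least 6 mm with the selector at safe, it lets the drawer go. It dips by itself as the closing drawer rides over its hook, and comes back to 0 when the drawer is caught.
- latch_top (a point): Centre of the top of the latch button, a black cylinder 22 mm across, 90 mm above the bench when up; press straight down.
- drawer (a joint): How far the drawer is out (m): 0 = home and caught by the latch, 0.105 = fully out. Springs push it out (4 N at home, 1.4 N fully out; damped, about 1 s). To shut it push its front with about 10 N, through to the stop at -0.003, so that the latch catches.
- drawer_front (a point): Centre of the outside of the drawer's plain grey front panel (244 mm wide, 70 mm high, 4 mm thick, no handle), 40 mm above the bench; moves with the drawer. Its x axis points into the tester. The panel's top is 75 mm above the bench. When home it stands 4 mm proud of the case.
- bay0 (a point): Centre of the floor of the left-hand (+y) bay, 9 mm above the bench; moves with the drawer. Bays are 54 x 54 mm inside, between ribs 4 mm thick with tops 29 mm above the bench, in a row along the tester's y at 58 mm pitch. A bay's centre is 56 mm from the inside of the front panel and, fully out, 49 mm in front of the case (roof 78 mm high).
- bay1 (a point): The same for the second bay from the left.
- bay2 (a point): The same for the third bay from the left.
- bay3 (a point): The same for the right-hand bay.
- battery: A round battery cell 34 mm across and 62 mm high, standing. Leave it where it is. Origin: centre of its underside.
- pliers: Combination pliers 180 mm long lying flat. Leave them where they are. Origin: centre, underside.
- terminal_strip: Terminal strip 26 x 104 x 23 mm lying flat. Leave it where it is. Origin: centre of its underside.
- ins_a: White porcelain insulator, round and waisted, 50 mm high, standing: the lower 22 mm is 47 mm across, the waist (22 to 30 mm up) 33 mm, the head (30 to 50 mm up) 38 mm. Origin: centre of its underside, z along its axis. It may stand turned any way about its axis. Absent in some runs.
- ins_b: An insulator like ins_a. Absent in some runs.
- ins_c: An insulator like ins_a. Absent in some runs.
- ins_d: An insulator like ins_a. Absent in some runs.
- capacitor: A grey metal-can capacitor 35 mm across and 73 mm high, standing. Leave it where it is. Origin: centre of its underside.
Things that resemble listed ones, but are neither listed nor needed, are in the scene too. What is shaped like the ins_c but turquoise is not meant. Leave any red look-alike of the ins_a alone.

How it is judged:
On the way, in this order (a step that is already met when the one before it is completed fails the run):
1. the selector is turned back past its click to the safe mark, which unlocks the drawer (value of joint selector below 0.12 rad), for 0.2 s.
2. the latch button has been pressed and the drawer has sprung fully out (value of joint drawer above 0.095 m), for 0.2 s.
3. every insulator stands released in a bay of the open drawer, in one row from the left-hand bay with no empty bay between (x of ins_a in the frame of bay0 between -0.008 and 0.008 m and y of ins_a in the frame of bay0 between -0.182 and 0.008 m and z of each of ins_a, ins_b, ins_c, ins_d in the frame of bay0 below 0.006 m and angle between each of ins_a, ins_b, ins_c, ins_d's own z axis and vertical below 0.12 rad and x of ins_b in the frame of bay0 between -0.008 and 0.008 m and y of ins_b in the frame of bay0 between -0.182 and 0.008 m and x of ins_c in the frame of bay0 between -0.008 and 0.008 m and y of ins_c in the frame of bay0 between -0.182 and 0.008 m and x of ins_d in the frame of bay0 between -0.008 and 0.008 m and y of ins_d in the frame of bay0 between -0.182 and 0.008 m and horizontal distance between any of ins_a, ins_b, ins_c, ins_d and bay0 below 0.008 m and horizontal distance between any of ins_a, ins_b, ins_c, ins_d and bay1 below 0.008 m and (horizontal distance between any of ins_a, ins_b, ins_c, ins_d and bay2 below 0.008 m or not (horizontal distance between any of ins_a, ins_b, ins_c, ins_d and bay3 below 0.008 m)) and linear speed of each of ins_a, ins_b, ins_c, ins_d below 0.03 m/s and contact force between the fingers and ins_a below 0.2 N and contact force between the fingers and ins_b below 0.2 N and contact force between the fingers and ins_c below 0.2 N and contact force between the fingers and ins_d below 0.2 N and value of joint drawer above 0.08 m), for 0.3 s.
4. the drawer is pushed home and its latch has caught (value of joint drawer below 0.003 m and value of joint latch below 0.002 m and x of ins_a in the frame of bay0 between -0.008 and 0.008 m and y of ins_a in the frame of bay0 between -0.182 and 0.008 m and z of each of ins_a, ins_b, ins_c, ins_d in the frame of bay0 below 0.006 m and angle between each of ins_a, ins_b, ins_c, ins_d's own z axis and vertical below 0.12 rad and x of ins_b in the frame of bay0 between -0.008 and 0.008 m and y of ins_b in the frame of bay0 between -0.182 and 0.008 m and x of ins_c in the frame of bay0 between -0.008 and 0.008 m and y of ins_c in the frame of bay0 between -0.182 and 0.008 m and x of ins_d in the frame of bay0 between -0.008 and 0.008 m and y of ins_d in the frame of bay0 between -0.182 and 0.008 m and horizontal distance between any of ins_a, ins_b, ins_c, ins_d and bay0 below 0.008 m and horizontal distance between any of ins_a, ins_b, ins_c, ins_d and bay1 below 0.008 m and (horizontal distance between any of ins_a, ins_b, ins_c, ins_d and bay2 below 0.008 m or not (horizontal distance between any of ins_a, ins_b, ins_c, ins_d and bay3 below 0.008 m))), for 0.3 s.
5. the selector is turned past its click to the test mark (value of joint selector above 0.927198 rad and value of joint drawer below 0.003 m and value of joint latch below 0.002 m), for 0.2 s.
At the end, for the whole second after the job is handed in: Every insulator present stands upright (within 7 degrees) and at rest on the floor of a bay, within 8 mm of the bay's centre, the bays filled from the left with none empty between; the drawer is home within 3 mm with its latch button up (within 2 mm); the selector is within 0.12 rad of test (all of step 5 and x of ins_a in the frame of bay0 between -0.008 and 0.008 m and y of ins_a in the frame of bay0 between -0.182 and 0.008 m and z of each of ins_a, ins_b, ins_c, ins_d in the frame of bay0 below 0.006 m and angle between each of ins_a, ins_b, ins_c, ins_d's own z axis and vertical below 0.12 rad and x of ins_b in the frame of bay0 between -0.008 and 0.008 m and y of ins_b in the frame of bay0 between -0.182 and 0.008 m and x of ins_c in the frame of bay0 between -0.008 and 0.008 m and y of ins_c in the frame of bay0 between -0.182 and 0.008 m and x of ins_d in the frame of bay0 between -0.008 and 0.008 m and y of ins_d in the frame of bay0 between -0.182 and 0.008 m and horizontal distance between any of ins_a, ins_b, ins_c, ins_d and bay0 below 0.008 m and horizontal distance between any of ins_a, ins_b, ins_c, ins_d and bay1 below 0.008 m and (horizontal distance between any of ins_a, ins_b, ins_c, ins_d and bay2 below 0.008 m or not (horizontal distance between any of ins_a, ins_b, ins_c, ins_d and bay3 below 0.008 m)) and linear speed of each of ins_a, ins_b, ins_c, ins_d below 0.03 m/s and contact force between the fingers and ins_a below 0.2 N and contact force between the fingers and ins_b below 0.2 N and contact force between the fingers and ins_c below 0.2 N and contact force between the fingers and ins_d below 0.2 N); the robot touches nothing.
It fails at once if the selector is past half way towards test while the drawer is open (value of joint selector above 0.6 rad and value of joint drawer above 0.012 m).
It fails at once if battery disturbed: moved more than 3 cm (distance of battery from where it was at the start of the episode above 0.03 m).
It fails at once if capacitor disturbed: moved more than 3 cm (distance of capacitor from where it was at the start of the episode above 0.03 m).
It fails at once if pliers disturbed: moved more than 3 cm (distance of pliers from where it was at the start of the episode above 0.03 m).
It fails at once if terminal strip disturbed: moved more than 3 cm (distance of terminal_strip from where it was at the start of the episode above 0.03 m).
Of ins_a, ins_b, ins_c, ins_d only 2 to 4 are there at a start; the rules pass over those that are not, and their reading is None.
At some moment in a run one of ins_a, ins_b, ins_c, ins_d may be knocked a few centimetres aside while the robot is not near it.
It also fails if it takes over 208 s, if anything falls off the work surface, if the arm or the gripper's body presses on something with over 40 N, if the wrist force passes 120 N, or if a joint passes its speed limit or range.

### The arm

A 6-joint arm with a two-finger parallel gripper is mounted at the origin on a cart in front of the work surface, level with it; the furniture and walls round the work are solid. World frame = base frame: x ahead of the robot, y to its left, z up, the work surface at z = 0. Lengths are in m, angles in rad, forces in N, time in s.
With the tool pointing down it reaches from about 0.325 to 0.9 m from the base axis. Payload 6.1 kg.
Tool frame: the origin (TCP) lies at the very end of the fingers, on their centre line; the grasp point (between the pads) lies 19 mm behind it; z points along the fingers, y is the line along which they close (so a half turn about z gives the same grasp; the last joint's range is limited). The gripper opens to 87 mm and grips with 3 to 60 N. Pads are 19 mm wide; open, the fingers measure 117 mm over their backs; the gripper's body (75 mm by 190 mm) begins 51 mm behind the grasp point.
Start: joints at [-1.368, 0.22, 1.526, -0, 1.395, -0.126], TCP at [0.202, -0.592, 0.194] pointing down, gripper open.
Joint ranges: [-2.98, 2.98], [-0.91, 2.08], [0.09, 2.57], [-1.24, 4.39], [0.2, 2.65], [-2.68, 2.68]. Speed limits (rad/s): [2.57, 2.57, 3.01, 3.14, 3.14, 3.14].

### API

Orientations are given as a unit quaternion [x, y, z, w].
In Python, from cell import sensors, optics, env gives the robot as it stands.
- The arm moves only by the tool arm_command, never from a script. Its argument "series" is a list of rows, each an object of numbers: "tx", "ty", "tz": the shift along the tool's x, y, z in m; "wx", "wy", "wz": the turn, a rotation vector about the tool's x, y, z in rad; "claw": the opening, from 0 (shut) to 1 (fully open). A call has 1 to 12 rows; each row shifts and turns the commanded pose from where the row before left it, along the tool's axes as they then stand; what a row does not reach is not made up. A row lasts 1/10 s, in which the tool goes at most 50 mm and 8.59 degrees, less where a joint would pass 70% of its speed; a pose out of reach is approached as far as the arm can. A call is refused whole if a number of a shift passes 0.05 or a number of a turn 0.15, either way. A call with a gripper value outside its range is refused whole. The fingers move at their own pace and stop on an object; "force" is the grip in N (left out, the last holds). Time passes only in rows, so rows that do not move let the fingers close. It gives the time, the measured TCP pose, the force, the opening and the grip force at its end, in the units of the state.
- sensors.observe(): the state, without advancing time (a new reading comes with each control period).
- optics.read_camera(name): name is "scene" or "top" or "wrist"; returns a dict with "frame" (400x640x3 uint8, blue, green, red), "depth" (400x640 float32, m along the optical axis (not along the pixel's ray), 0 where there is no reading), "K" (3x3 intrinsics, pixels), "k1" (the pictures are not rectified: a ray, as slopes to the right and down, at radius r is drawn at 1 + k1 r^2 times it, then the intrinsics apply), "origin" and "attitude" of the camera in the world; the wrist camera has in their place "hand_eye" (4x4, takes a point from camera to tool coordinates, whose origin is the TCP and whose axes are the flange's). Camera axes: x right, y up, looking along -z (the intrinsics and any distortion apply to the point x, -y, -z); pixel columns grow to the right and rows downward; lengths in m; the calibration is good to about 2 mm. A picture is of the moment at which its call begins: read the wrist's pose just before it.
- env.finish_job(): hands the job in; it is judged then, once.
The state is a dict: "time": time; "joint_pos": joint angles; "joint_velocities": joint speeds; "effort": joint torques, N m; "eef_pos": TCP position; "eef_rot": TCP orientation; "force": force on the tool from outside, world axes, zero at the start; "ft_torque": the same for the moment, N m; "finger_gap": opening from 0.0 (shut) to 1.0 (fully open); "finger_force": force on a finger pad.
Only numpy, scipy, OpenCV 4.12 (cv2) and the standard library are available. Lean on these libraries where they do the work, as an engineer would, in place of code of your own. Each camera call takes 0.05 s, during which the arm holds its last target. There are 200 camera calls.

## Working session

There is one attempt and no reset: what is moved stays moved. The work goes in short steps, Python scripts to look and compute and a tool call to move; the robot and the scene stay as the last step left them, time stands still between calls to the robot, and variables do not carry over. Pictures are saved under pics/ and viewed, at most 14 in all, crops included, and the job is handed in when it is done.

Besides the shell and the picture viewer there is one more tool, called after ">>>" by a JSON object that holds its "name" and its "arguments". arm_command: Moves the arm, as the interface text tells. Its arguments: {"type":"object","properties":{"series":{"type":"array"},"force":{"type":"number"}},"required":["series"]}

```bash
ls; mkdir -p pics; cat > h.py <<'E'
import numpy as np, cv2
from scipy.spatial.transform import Rotation as R
from cell import sensors, optics, env
def cam(n):
    s=sensors.observe(); d=optics.read_camera(n)
    if 'hand_eye' in d:
        T=np.eye(4);T[:3,:3]=R.from_quat(s['eef_rot']).as_matrix();T[:3,3]=s['eef_pos'];T=T@np.array(d['hand_eye'])
    else:
        T=np.eye(4);a=np.array(d['attitude']);T[:3,:3]=a if a.shape==(3,3) else R.from_quat(a).as_matrix();T[:3,3]=d['origin']
    d['T']=T
    return d
def pts(d,uv,depth=None,z=None):
    K=np.array(d['K']);k=d['k1'];uv=np.atleast_2d(np.array(uv,float))
    n=cv2.undistortPoints(uv.reshape(-1,1,2),K,np.array([k,0,0,0,0.])).reshape(-1,2)
    r=np.c_[n[:,0],-n[:,1],-np.ones(len(n))]@d['T'][:3,:3].T
    o=d['T'][:3,3]
    if z is not None: return o+r*((z-o[2])/r[:,2])[:,None]
    if depth is None: depth=np.array([d['depth'][int(v),int(u)] for u,v in uv])
    return o+r*depth[:,None]
def cloud(d):
    v,u=np.mgrid[0:400,0:640]
    return pts(d,np.c_[u.ravel(),v.ravel()],d['depth'].ravel()).reshape(400,640,3)
def save(d,n,crop=None,s=1):
    f=d['frame']
    if crop: f=f[crop[1]:crop[3],crop[0]:crop[2]]
    cv2.imwrite('pics/'+n,cv2.resize(f,None,fx=s,fy=s,interpolation=cv2.INTER_CUBIC))
E
python3 - <<'E'
from h import *
import pickle
for n in ['top','scene']:
    d=cam(n); save(d,n+'0.png',s=1.25); pickle.dump(d,open(n+'0.pkl','wb')); print(n,d['K'],d['k1'],d['T'].round(3).tolist())
print(sensors.observe())
E
```

```text
pics
top [[376.62631601   0.         312.03632122]
 [  0.         376.62631601 199.6908169 ]
 [  0.           0.           1.        ]] -0.00011300526219409473 [[-0.022, 0.992, -0.126, 0.368], [-0.999, -0.018, 0.03, 0.006], [0.028, 0.126, 0.992, 1.273], [0.0, 0.0, 0.0, 1.0]]
scene [[372.07450487   0.         322.81631262]
 [  0.         372.07450487 203.8988022 ]
 [  0.           0.           1.        ]] -0.029212582031679042 [[-0.751, 0.28, -0.598, -0.221], [-0.66, -0.287, 0.695, 0.888], [0.023, 0.916, 0.4, 0.612], [0.0, 0.0, 0.0, 1.0]]
{'time': 0.1, 'joint_pos': array([-1.36811004e+00,  2.21156541e-01,  1.52750216e+00, -2.29662597e-05,
        1.39469436e+00, -1.26096379e-01]), 'joint_velocities': array([ 8.02601956e-04, -1.56996646e-03, -4.11835489e-03, -8.91792211e-04,
        8.11427843e-06,  1.22754385e-04]), 'effort': array([ 5.43650403e-04, -4.95946491e+01, -3.88518584e+01,  7.03706243e-02,
        5.15600620e-02, -2.83887346e-05]), 'eef_pos': array([ 0.20167348, -0.59092247,  0.19303805]), 'eef_rot': array([ 9.86517435e-01,  1.63653829e-01, -4.49946825e-05, -8.79128008e-04]), 'force': array([ 0.91243217,  0.66289366, -0.22898553]), 'ft_torque': array([-0.04785444,  0.00706397,  0.03316638]), 'finger_force': 0.0, 'finger_gap': 0.9981142993590413}
```

View pics/top0.png

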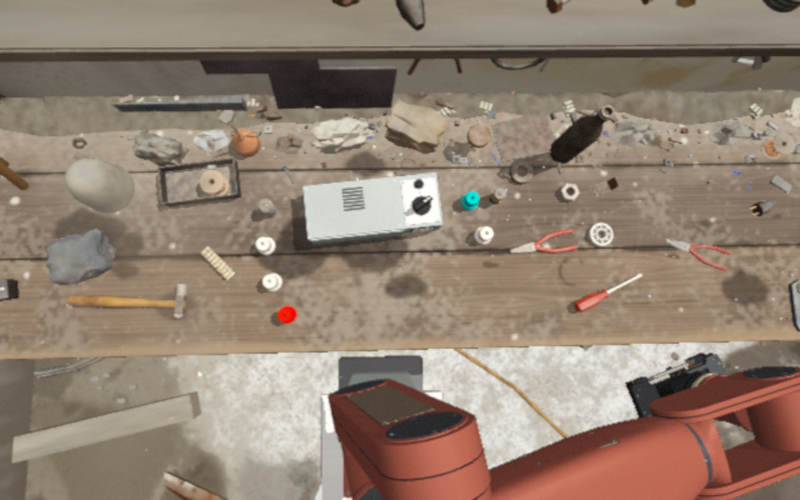

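View pics/scene0.png

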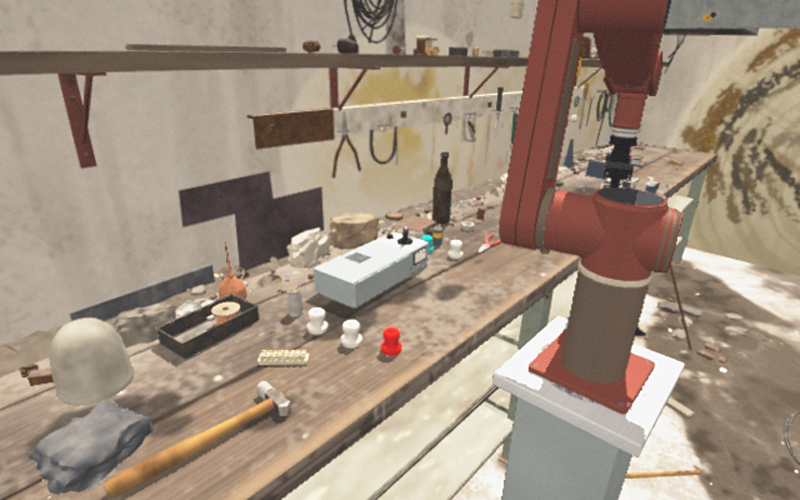

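The top picture shows the tester around (372,208), with its knob at (422,205). White waisted candidates are at (265,245), (272,283) and (484,235). The red one (287,314) and the turquoise one (470,200) are look-alikes to leave alone. The nut (570,190) and the ring (600,235) aren't insulator-shaped. Next I'll enlarge and measure.

```bash
python3 - <<'E'
from h import *
import pickle
d=pickle.load(open('top0.pkl','rb')); P=cloud(d); 
f=d['frame'][130:260,195:505]; cv2.imwrite('pics/topc.png',cv2.resize(f,None,fx=2.55,fy=2.55,interpolation=cv2.INTER_CUBIC))
def blob(u,v,zmin,zmax=.3,rad=.035,lab=''):
    p=P[int(v),int(u)]
    q=P.reshape(-1,3); m=(np.hypot(*(q[:,:2]-p[:2]).T)<rad)&(q[:,2]>zmin)&(q[:,2]<zmax); q=q[m]
    mid=(q[:,:2].min(0)+q[:,:2].max(0))/2
    print(lab,len(q),'mid',mid.round(4),'zmax',np.percentile(q[:,2],[50,95]).round(4),'r',np.hypot(*mid).round(3),'ext',np.ptp(q[:,:2],axis=0).round(3))
for l,u,v in [('w1',265,244),('w2',272,282),('w3',484,234),('red',287,313),('turq',470,199),('cap',266,206),('bat?',498,195)]:
    blob(u/1.25,v/1.25,.036,lab=l)
print('bench z',np.median(P[220:260,330:420,2]), P[270:280,200:400,2].mean())
q=P.reshape(-1,3); m=(q[:,2]>.068)&(q[:,2]<.084)&(q[:,0]>.3)&(q[:,0]<.75)&(abs(q[:,1])<.4)
ll=m.reshape(400,640).astype(np.uint8); n,L,st,c=cv2.connectedComponentsWithStats(ll); i=1+st[1:,4].argmax(); q=P[L==i]
rc=cv2.minAreaRect(q[:,:2].astype(np.float32)); print('tester',rc,np.median(q[:,2]))
print(cv2.boxPoints(rc))
m=(P[...,2]>.1)&(P[...,2]<.13)&(P[...,0]>.4)&(P[...,0]<.75)&(abs(P[...,1])<.35); k=P[m]; print('knob',len(k)); 
for r in [cv2.minAreaRect(k[:,:2].astype(np.float32))]: print(r)
E
```

```text
w1 109 mid [0.5474 0.3   ] zmax [0.0485 0.0519] r 0.624 ext [0.037 0.036]
w2 109 mid [0.4492 0.2826] zmax [0.0486 0.0524] r 0.531 ext [0.036 0.038]
w3 106 mid [ 0.5641 -0.2866] zmax [0.0484 0.0535] r 0.633 ext [0.036 0.036]
red 111 mid [0.3617 0.2408] zmax [0.048  0.0526] r 0.435 ext [0.035 0.035]
turq 98 mid [ 0.66   -0.2539] zmax [0.0489 0.0539] r 0.707 ext [0.036 0.037]
cap 110 mid [0.6455 0.2901] zmax [0.0639 0.0701] r 0.708 ext [0.035 0.034]
bat? 100 mid [ 0.6682 -0.3265] zmax [0.0591 0.0635] r 0.744 ext [0.033 0.033]
bench z -0.0006769085541997732 -0.024871507978604133
tester ((0.6361876726150513, 0.01143762469291687), (0.1464642584323883, 0.35102972388267517), 5.171141147613525) 0.07752347070129684
[[ 0.5474343   0.17963764]
 [ 0.5790729  -0.16996336]
 [ 0.7249411  -0.15676239]
 [ 0.69330245  0.19283861]]
knob 84
((0.6342438459396362, -0.11387704312801361), (0.013779742643237114, 0.05170607566833496), 34.94351577758789)
```

View pics/topc.png

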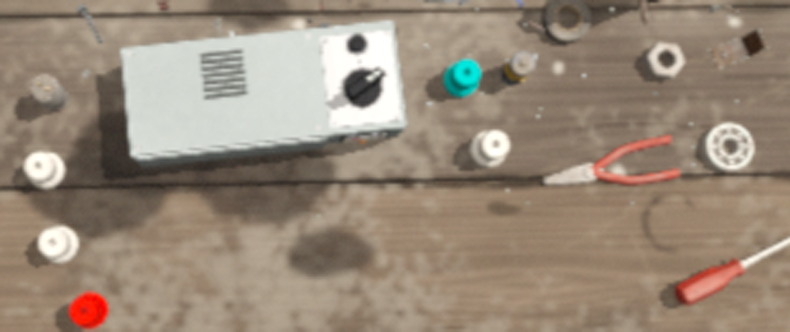

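Three white insulators are confirmed: w1 (0.547, 0.300), w2 (0.449, 0.283) and w3 (0.564, -0.287). In each, the head diameter and 50 mm height match. The tester is at about (0.638, 0.012) with yaw 5.2°. The knob at (0.634, -0.114) agrees with the position predicted from the tester pose, and its bar is at -55°, which is test.

```bash
cat >> h.py <<'E'
C=np.array([.6380,.0116]);YAW=np.deg2rad(5.17)
def tw(x,y): c,s=np.cos(YAW),np.sin(YAW); return C+[c*x-s*y,s*x+c*y]
def go(x,y,z,psi=None):
    "shift in current tool axes, and wz, to the target"
    s=sensors.observe(); M=R.from_quat(s['eef_rot']).as_matrix(); cur=np.arctan2(M[1,0],M[0,0])
    t=M.T@(np.array([x,y,z])-s['eef_pos']); w=0 if psi is None else -((np.deg2rad(psi)-cur+np.pi)%(2*np.pi)-np.pi)
    print('t',s['time'],'pos',s['eef_pos'].round(4),'psi',np.rad2deg(cur).round(2),'tilt',M[2].round(3),'shift',t.round(4),'wz',round(w,4),'j6',s['joint_pos'][5].round(2),'gap',round(s['finger_gap'],3))
E
python3 -c "
from h import *
print(tw(-.015,-.125),tw(.043,-.125))
go(.6343,-.1140,.19,124.9)"
```

```text
[ 0.63432491 -0.11424313] [ 0.69208895 -0.10901669]
t 0.1 pos [ 0.2017 -0.5909  0.193 ] psi 18.84 tilt [ 0.    -0.002 -1.   ] shift [ 0.5634 -0.3117  0.0037] wz -1.8511 j6 -0.13 gap 0.998
```

>>> {"name": "arm_command", "arguments": {"series": [{"tx": 0.042, "ty": -0.0232}, {"tx": 0.042, "ty": -0.0232}, {"tx": 0.042, "ty": -0.0232}, {"tx": 0.042, "ty": -0.0232}, {"tx": 0.042, "ty": -0.0232}, {"tx": 0.042, "ty": -0.0232}, {"tx": 0.042, "ty": -0.0232}, {"tx": 0.042, "ty": -0.0232}, {"tx": 0.042, "ty": -0.0232}, {"tx": 0.042, "ty": -0.0232}, {"tx": 0.042, "ty": -0.0232}, {"tx": 0.042, "ty": -0.0232}]}}

```text
validation failed for argument at $.se...
```

>>> {"name": "arm_command", "arguments": {"series": [{"tx": 0.03, "ty": -0.0167}, {"tx": 0.03, "ty": -0.0167}, {"wz": -0.15}, {"wz": -0.15}, {"wz": -0.15}, {"wz": -0.15}, {"wz": -0.15}, {"wz": -0.15}, {"wz": -0.15}, {"wz": -0.15}, {"wz": -0.15}, {"wz": -0.15}]}}

```text
validation failed for argument at $.se...
```

>>> {"name": "arm_command", "arguments": {"series": [{"wz": -0.12}, {"wz": -0.12}, {"wz": -0.11, "claw": 0.6}, {}, {}]}}

```text
validation failed for argument at $.se...
```

```bash
python3 -c "
from h import *
go(.6343,-.1140,.091,124.9)
d=cam('wrist'); save(d,'w1.png'); print(d['T'].round(3).tolist())
P=cloud(d); m=(P[...,2]>.108)&(P[...,2]<.13)&(np.hypot(P[...,0]-.634,P[...,1]+.114)<.05); k=P[m]; print(len(k),cv2.minAreaRect(k[:,:2].astype(np.float32)),np.median(k[:,2]))
"
```

```text
t 0.1 pos [ 0.2017 -0.5909  0.193 ] psi 18.84 tilt [ 0.    -0.002 -1.   ] shift [ 0.5634 -0.3115  0.1027] wz -1.8511 j6 -0.13 gap 0.998
[[0.323, 0.904, 0.282, 0.279], [-0.946, 0.309, 0.094, -0.565], [-0.002, -0.297, 0.955, 0.382], [0.0, 0.0, 0.0, 1.0]]
0 ((0.0, 0.0), (0.0, 0.0), 0.0) nan
  return _methods._mean(a, axis=axis, dtype=dtype,
  ret = ret.dtype.type(ret / rcount)
```

View pics/w1.png

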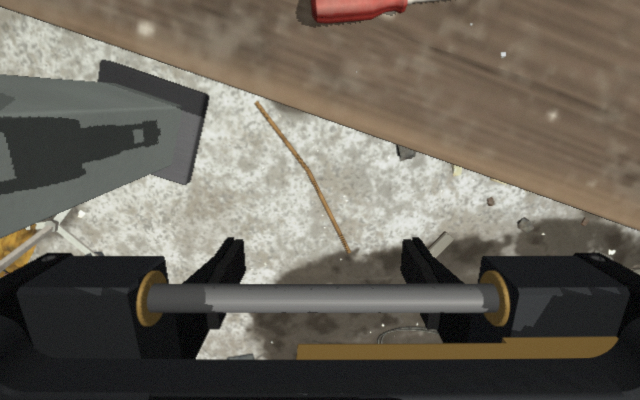

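The calls were refused, so the picture only shows the start pose (fingers at (225,270) and (420,270), floor below). Rows probably need all seven fields, so I'll test that with one row.

>>> {"name": "arm_command", "arguments": {"series": [{"tx": 0.042, "ty": -0.0232, "tz": 0, "wx": 0, "wy": 0, "wz": 0, "claw": 1}]}}

```text
time: 0.25
eef_pos: [0.2311, -0.5584, 0.1933]
eef_rot: [0.987, 0.161, -0.001, 0.0]
force: [2.1, 0.0, -0.7]
finger_gap: 1.0
finger_force: 0.0
```

>>> {"name": "arm_command", "arguments": {"series": [{"tx": 0.042, "ty": -0.0232, "tz": 0, "wx": 0, "wy": 0, "wz": 0, "claw": 1}, {"tx": 0.042, "ty": -0.0232, "tz": 0, "wx": 0, "wy": 0, "wz": 0, "claw": 1}, {"tx": 0.042, "ty": -0.0232, "tz": 0, "wx": 0, "wy": 0, "wz": 0, "claw": 1}, {"tx": 0.042, "ty": -0.0232, "tz": 0, "wx": 0, "wy": 0, "wz": 0, "claw": 1}, {"tx": 0.042, "ty": -0.0232, "tz": 0, "wx": 0, "wy": 0, "wz": 0, "claw": 1}, {"tx": 0.042, "ty": -0.0232, "tz": 0, "wx": 0, "wy": 0, "wz": 0, "claw": 1}, {"tx": 0.042, "ty": -0.0232, "tz": 0, "wx": 0, "wy": 0, "wz": 0, "claw": 1}, {"tx": 0.042, "ty": -0.0232, "tz": 0, "wx": 0, "wy": 0, "wz": 0, "claw": 1}, {"tx": 0.042, "ty": -0.0232, "tz": 0, "wx": 0, "wy": 0, "wz": 0, "claw": 1}, {"tx": 0.042, "ty": -0.0232, "tz": 0, "wx": 0, "wy": 0, "wz": 0, "claw": 1}, {"tx": 0.042, "ty": -0.0232, "tz": 0, "wx": 0, "wy": 0, "wz": 0, "claw": 1}, {"tx": 0.018, "ty": -0.01, "tz": 0, "wx": 0, "wy": 0, "wz": 0, "claw": 1}]}}

```text
time: 1.45
eef_pos: [0.6046, -0.1463, 0.1936]
eef_rot: [0.986, 0.165, 0.0, -0.001]
force: [-0.3, -1.1, 0.3]
finger_gap: 1.0
finger_force: 0.0
```

>>> {"name": "arm_command", "arguments": {"series": [{"tx": 0, "ty": 0, "tz": 0, "wx": 0, "wy": 0, "wz": -0.15, "claw": 1}, {"tx": 0, "ty": 0, "tz": 0, "wx": 0, "wy": 0, "wz": -0.15, "claw": 1}, {"tx": 0, "ty": 0, "tz": 0, "wx": 0, "wy": 0, "wz": -0.15, "claw": 1}, {"tx": 0, "ty": 0, "tz": 0, "wx": 0, "wy": 0, "wz": -0.15, "claw": 1}, {"tx": 0, "ty": 0, "tz": 0, "wx": 0, "wy": 0, "wz": -0.15, "claw": 1}, {"tx": 0, "ty": 0, "tz": 0, "wx": 0, "wy": 0, "wz": -0.15, "claw": 1}, {"tx": 0, "ty": 0, "tz": 0, "wx": 0, "wy": 0, "wz": -0.15, "claw": 1}, {"tx": 0, "ty": 0, "tz": 0, "wx": 0, "wy": 0, "wz": -0.15, "claw": 1}, {"tx": 0, "ty": 0, "tz": 0, "wx": 0, "wy": 0, "wz": -0.15, "claw": 1}, {"tx": 0, "ty": 0, "tz": 0, "wx": 0, "wy": 0, "wz": -0.15, "claw": 0.6}, {"tx": 0, "ty": 0, "tz": 0, "wx": 0, "wy": 0, "wz": -0.15, "claw": 0.6}, {"tx": 0, "ty": 0, "tz": 0, "wx": 0, "wy": 0, "wz": -0.15, "claw": 0.6}]}}

```text
time: 2.65
eef_pos: [0.6024, -0.1499, 0.1936]
eef_rot: [0.482, 0.876, -0.0, -0.0]
force: [0.2, 0.4, -1.0]
finger_gap: 0.812
finger_force: 0.0
```

```bash
cat > kn.py <<'E'
from h import *
d=cam('wrist'); save(d,'w2.png')
P=cloud(d); m=(P[...,2]>.108)&(P[...,2]<.13)&(np.hypot(P[...,0]-.634,P[...,1]+.114)<.05); k=P[m]; print(len(k))
if len(k): print(cv2.minAreaRect(k[:,:2].astype(np.float32)),np.median(k[:,2]))
go(.6343,-.1140,.091,124.9)
E
python3 kn.py
```

```text
1040
((0.6325316429138184, -0.1116282194852829), (0.014306999742984772, 0.05268145352602005), 34.811744689941406) 0.11654736915583491
t 2.7 pos [ 0.6024 -0.1499  0.1936] psi 122.76 tilt [ 0.001 -0.001 -1.   ] shift [0.0129 0.0463 0.1026] wz -0.0373 j6 -0.94 gap 0.768
```

>>> {"name": "arm_command", "arguments": {"series": [{"tx": 0.007, "ty": 0.023, "tz": 0, "wx": 0, "wy": 0, "wz": 0, "claw": 0.6}, {"tx": 0.007, "ty": 0.023, "tz": 0, "wx": 0, "wy": 0, "wz": -0.038, "claw": 0.6}, {"tx": 0, "ty": 0, "tz": 0.03, "wx": 0, "wy": 0, "wz": 0, "claw": 0.6}, {"tx": 0, "ty": 0, "tz": 0.03, "wx": 0, "wy": 0, "wz": 0, "claw": 0.6}, {"tx": 0, "ty": 0, "tz": 0.03, "wx": 0, "wy": 0, "wz": 0, "claw": 0.6}, {"tx": 0, "ty": 0, "tz": 0.011, "wx": 0, "wy": 0, "wz": 0, "claw": 0.6}, {"tx": 0, "ty": 0, "tz": 0, "wx": 0, "wy": 0, "wz": 0, "claw": 0.6}, {"tx": 0, "ty": 0, "tz": 0, "wx": 0, "wy": 0, "wz": 0, "claw": 0.6}]}}

```text
time: 3.5
eef_pos: [0.6351, -0.114, 0.0943]
eef_rot: [0.469, 0.883, 0.0, 0.001]
force: [-0.0, -0.5, 0.5]
finger_gap: 0.601
finger_force: 0.0
```

>>> {"name": "arm_command", "arguments": {"series": [{"tx": 0, "ty": 0, "tz": 0, "wx": 0, "wy": 0, "wz": 0, "claw": 0}, {"tx": 0, "ty": 0, "tz": 0, "wx": 0, "wy": 0, "wz": 0, "claw": 0}, {"tx": 0, "ty": 0, "tz": 0, "wx": 0, "wy": 0, "wz": 0, "claw": 0}, {"tx": 0, "ty": 0, "tz": 0, "wx": 0, "wy": 0, "wz": 0, "claw": 0}, {"tx": 0, "ty": 0, "tz": 0, "wx": 0, "wy": 0, "wz": 0, "claw": 0}, {"tx": 0, "ty": 0, "tz": 0, "wx": 0, "wy": 0, "wz": 0, "claw": 0}, {"tx": 0, "ty": 0, "tz": 0, "wx": 0, "wy": 0, "wz": 0, "claw": 0}, {"tx": 0, "ty": 0, "tz": 0, "wx": 0, "wy": 0, "wz": 0, "claw": 0}], "force": 40}}

```text
time: 4.3
eef_pos: [0.6343, -0.1138, 0.093]
eef_rot: [0.468, 0.884, -0.0, -0.0]
force: [1.1, 0.5, 0.2]
finger_gap: 0.026
finger_force: 0.0
```

```bash
python3 -c "
from h import *
go(.6335,-.113,.091,124.9+60)
print(sensors.observe()['ft_torque'])"
```

```text
t 4.3 pos [ 0.6343 -0.1138  0.093 ] psi 124.15 tilt [ 0. -0. -1.] shift [ 0.0011 -0.0002  0.002 ] wz -1.0603 j6 -0.9 gap 0.026
[ 0.00329791 -0.08288527 -0.03966425]
```

The fingers closed to 2 mm, so the bar isn't between them. I'll look before going on.

```bash
python3 - <<'E'
from h import *
d=cam('wrist'); t=cam('scene')
a=d['frame']; b=cv2.resize(t['frame'][170:230,270:366],(640,400),interpolation=cv2.INTER_CUBIC)
cv2.imwrite('pics/c1.png',cv2.resize(np.vstack([a,b]),(480,600)))
print(sensors.observe()['finger_gap'],sensors.observe()['finger_force'])
E
```

```text
0.004494661759836131 0.0
```

View pics/c1.png

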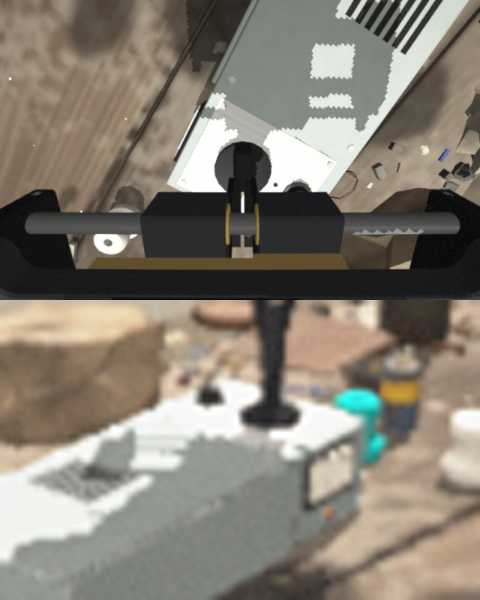

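```bash
python3 - <<'E'
from h import *
d=cam('wrist'); save(d,'c2.png',(240,170,410,320),4)
P=cloud(d)
for u,v in [(325,200),(325,220),(322,240),(322,250),(322,265),(324,280),(322,300),(322,330),(305,260),(340,260)]: print(u,v,P[v,u].round(4))
s=sensors.observe(); print(s['finger_gap'],s['eef_pos'])
E
```

```text
325 200 [ 0.6188 -0.0895  0.1081]
325 220 [ 0.6235 -0.0965  0.1174]
322 240 [ 0.629  -0.1076  0.1165]
322 250 [ 0.6323 -0.1124  0.1171]
322 265 [ 0.6372 -0.1197  0.1182]
324 280 [ 0.6291 -0.106   0.1606]
322 300 [ 0.616  -0.088   0.2074]
322 330 [ 0.7164 -0.2369 -0.0013]
305 260 [ 0.6086 -0.0861  0.1958]
340 260 [ 0.617  -0.0801  0.1961]
0.00682692534070165 [ 0.6343341  -0.11377382  0.0930128 ]
```

View pics/c2.png

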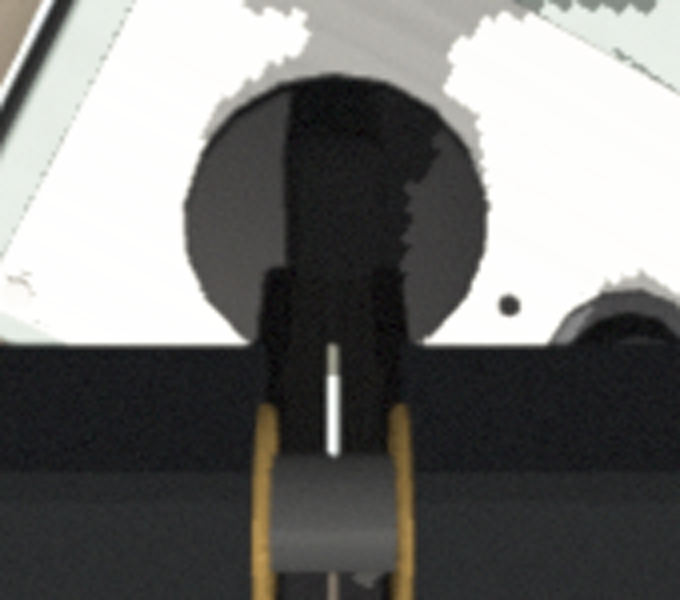

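The crop shows the bar (top at z 0.117, white line at (333,400)) held between both finger pads. The fingers are about 14 mm apart there, so the gap reading disagrees with the picture. I'll try a small turn and check it by camera.

>>> {"name": "arm_command", "arguments": {"series": [{"tx": 0, "ty": 0, "tz": 0, "wx": 0, "wy": 0, "wz": -0.1, "claw": 0}, {"tx": 0, "ty": 0, "tz": 0, "wx": 0, "wy": 0, "wz": -0.1, "claw": 0}, {"tx": 0, "ty": 0, "tz": 0, "wx": 0, "wy": 0, "wz": 0, "claw": 0}, {"tx": 0, "ty": 0, "tz": 0, "wx": 0, "wy": 0, "wz": 0, "claw": 0}], "force": 40}}

```text
time: 4.85
eef_pos: [0.6343, -0.1138, 0.093]
eef_rot: [0.379, 0.925, 0.0, -0.0]
force: [0.9, 0.6, -0.7]
finger_gap: 0.006
finger_force: 0.0
```

```bash
cat > kn2.py <<'E'
from h import *
d=cam('wrist'); P=cloud(d)
h=cv2.cvtColor(d['frame'],cv2.COLOR_BGR2GRAY)
m=(P[...,2]>.110)&(P[...,2]<.125)&(np.hypot(P[...,0]-.634,P[...,1]+.114)<.03); k=P[m]
print(len(k),cv2.minAreaRect(k[:,:2].astype(np.float32)))
s=sensors.observe(); print('torque',s['ft_torque'],s['force'],s['finger_force'])
go(.6340,-.1137,.091,185.2)
E
python3 kn2.py
```

```text
1059 ((0.6220473051071167, -0.10001877695322037), (0.018227744847536087, 0.02190994657576084), 34.21342086791992)
torque [ 0.01084715 -0.14642608  0.0210257 ] [-0.52713929  1.01862201 -0.40286236] 0.0
t 4.9 pos [ 0.6343 -0.1138  0.0931] psi 135.47 tilt [ 0. -0. -1.] shift [ 0.0003 -0.0002  0.0021] wz -0.8679 j6 -1.09 gap 0.002
```

```bash
python3 - <<'E'
from h import *
d=cam('wrist'); save(d,'c3.png',(240,170,410,320),4)
H=np.array(d['hand_eye']); K=np.array(d['K'])
for y in (0,.007,-.007,.0145,-.0145):
  for z in (0,-.025):
    p=np.linalg.inv(H)@[.0095,y,z,1]; x,yy=p[0]/-p[2],-p[1]/-p[2]
    print(y,z,((K[0,0]*x+K[0,2]-240)*4).round(),((K[1,1]*yy+K[1,2]-170)*4).round())
E
```

```text
0 0 333.0 210.0
0 -0.025 334.0 275.0
0.007 0 378.0 210.0
0.007 -0.025 385.0 275.0
-0.007 0 289.0 210.0
-0.007 -0.025 283.0 275.0
0.0145 0 426.0 210.0
0.0145 -0.025 439.0 275.0
-0.0145 0 241.0 210.0
-0.0145 -0.025 228.0 275.0
```

View pics/c3.png

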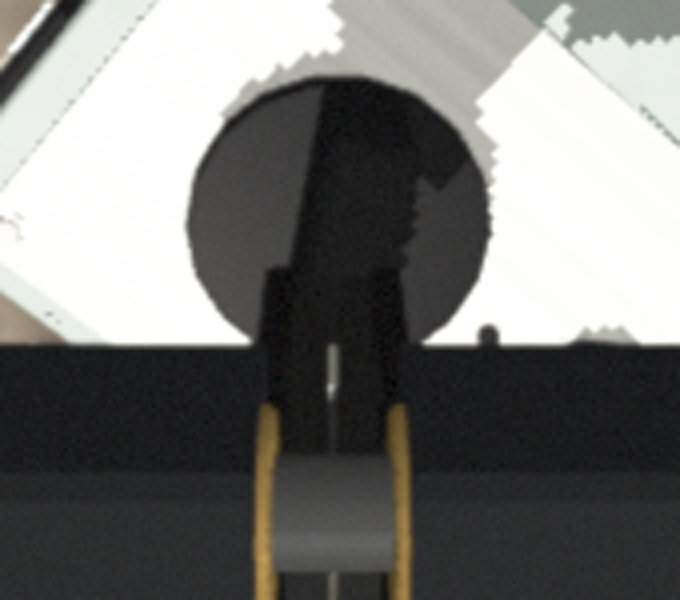

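```bash
python3 - <<'E'
from h import *
d=cam('wrist'); P=cloud(d); s=sensors.observe(); M=R.from_quat(s['eef_rot']).as_matrix()
Q=((P-s['eef_pos'])@M*1000).round(0).astype(int)
for v in (215,230,240,250,262): print(v,[(u,*Q[v,u]) for u in range(300,348,3)])
E
```

```text
215 [(300, np.int64(12), np.int64(-15), np.int64(7)), (303, np.int64(11), np.int64(-13), np.int64(8)), (306, np.int64(12), np.int64(-11), np.int64(8)), (309, np.int64(12), np.int64(-9), np.int64(7)), (312, np.int64(12), np.int64(-7), np.int64(7)), (315, np.int64(11), np.int64(-5), np.int64(9)), (318, np.int64(22), np.int64(-3), np.int64(-21)), (321, np.int64(23), np.int64(-1), np.int64(-23)), (324, np.int64(23), np.int64(0), np.int64(-24)), (327, np.int64(23), np.int64(2), np.int64(-23)), (330, np.int64(23), np.int64(4), np.int64(-25)), (333, np.int64(23), np.int64(5), np.int64(-23)), (336, np.int64(23), np.int64(7), np.int64(-24)), (339, np.int64(23), np.int64(8), np.int64(-24)), (342, np.int64(23), np.int64(10), np.int64(-23)), (345, np.int64(11), np.int64(14), np.int64(10))]
230 [(300, np.int64(1), np.int64(-15), np.int64(9)), (303, np.int64(1), np.int64(-13), np.int64(8)), (306, np.int64(1), np.int64(-11), np.int64(9)), (309, np.int64(0), np.int64(-9), np.int64(10)), (312, np.int64(1), np.int64(-7), np.int64(8)), (315, np.int64(13), np.int64(-5), np.int64(-21)), (318, np.int64(15
[... 2162 characters left out ...]
06)), (306, np.int64(36), np.int64(-5), np.int64(-101)), (309, np.int64(12), np.int64(-7), np.int64(-56)), (312, np.int64(10), np.int64(-5), np.int64(-53)), (315, np.int64(10), np.int64(-4), np.int64(-53)), (318, np.int64(10), np.int64(-3), np.int64(-52)), (321, np.int64(10), np.int64(-1), np.int64(-53)), (324, np.int64(11), np.int64(0), np.int64(-54)), (327, np.int64(9), np.int64(2), np.int64(-52)), (330, np.int64(10), np.int64(3), np.int64(-53)), (333, np.int64(11), np.int64(4), np.int64(-54)), (336, np.int64(11), np.int64(6), np.int64(-55)), (339, np.int64(36), np.int64(5), np.int64(-101)), (342, np.int64(38), np.int64(5), np.int64(-106)), (345, np.int64(38), np.int64(6), np.int64(-105))]
```

The depth shows the fingers shut (seam at y=0), with the bar unmoved in the world. Their visible front faces end about 26 mm behind the reported TCP, so they are probably closed just above the bar. I'll raise the tool, open it and measure where the tips really are.

>>> {"name": "arm_command", "arguments": {"series": [{"tx": 0, "ty": 0, "tz": 0, "wx": 0, "wy": 0, "wz": 0.1, "claw": 0.4}, {"tx": 0, "ty": 0, "tz": 0, "wx": 0, "wy": 0, "wz": 0.1, "claw": 0.4}, {"tx": 0, "ty": 0, "tz": -0.02, "wx": 0, "wy": 0, "wz": 0, "claw": 0.4}, {"tx": 0, "ty": 0, "tz": -0.04, "wx": 0, "wy": 0, "wz": 0, "claw": 0.4}, {"tx": 0, "ty": 0, "tz": -0.04, "wx": 0, "wy": 0, "wz": 0, "claw": 0.4}, {"tx": 0, "ty": 0, "tz": 0, "wx": 0, "wy": 0, "wz": 0, "claw": 0.4}, {"tx": 0, "ty": 0, "tz": 0, "wx": 0, "wy": 0, "wz": 0, "claw": 0.4}]}}

```text
time: 5.7
eef_pos: [0.6353, -0.1141, 0.1949]
eef_rot: [0.469, 0.883, 0.0, 0.002]
force: [0.3, 0.0, -0.6]
finger_gap: 0.39
finger_force: 0.0
```

```bash
python3 - <<'E'
from h import *
go(.634,-.1137,.093,124.9)
d=cam('wrist'); P=cloud(d); s=sensors.observe(); M=R.from_quat(s['eef_rot']).as_matrix()
Q=((P-s['eef_pos'])@M*1000); save(d,'c4.png')
m=(abs(Q[...,0])<25)&(abs(Q[...,1])<45)&(Q[...,2]<15)&(Q[...,2]>-90); q=Q[m]
for lo in range(-90,15,8):
    k=q[(q[:,2]>=lo)&(q[:,2]<lo+8)]
    if len(k): print(lo,len(k),'x',k[:,0].min().round(),k[:,0].max().round(),'y',np.percentile(k[:,1],[0,25,75,100]).round(),'inner',k[k[:,1]>0][:,1].min().round(1) if (k[:,1]>0).any() else None)
print(Q[...,2][m].max(), np.array(d['hand_eye']).round(4).tolist())
E
```

```text
t 5.7 pos [ 0.6353 -0.1141  0.1949] psi 124.1 tilt [-0.003  0.002 -1.   ] shift [ 0.0013 -0.0011  0.1019] wz -0.0139 j6 -0.89 gap 0.39
-90 269 x -12.0 7.0 y [-22. -22.  22.  22.] inner 21.7
-82 611 x -12.0 12.0 y [-28. -20.  20.  28.] inner 17.0
-74 621 x -10.0 12.0 y [-30. -22.  23.  30.] inner 17.0
-66 463 x 2.0 12.0 y [-29. -23.  23.  29.] inner 17.1
-58 508 x -4.0 11.0 y [-27. -20.  20.  27.] inner 17.1
-50 389 x -8.0 11.0 y [-26. -20.  20.  26.] inner 17.0
-42 350 x -11.0 11.0 y [-26. -20.  20.  26.] inner 17.1
-34 230 x -10.0 11.0 y [-26. -19.  19.  26.] inner 17.1
-27.447060424769703 [[0.0001, 0.9548, 0.2972, 0.0824], [1.0, 0.0, -0.0004, -0.0005], [-0.0004, 0.2972, -0.9548, -0.1886], [0.0, 0.0, 0.0, 1.0]]
```

View pics/c4.png

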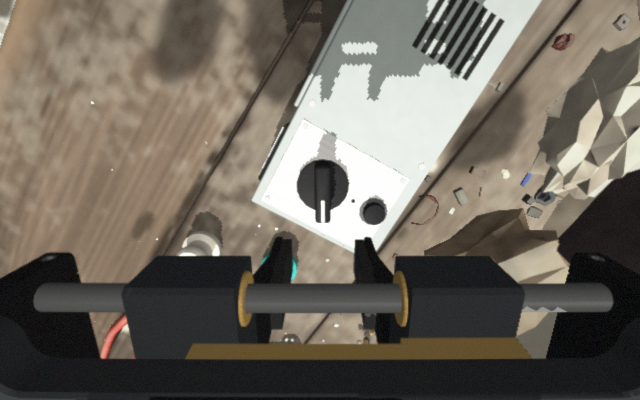

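The fingers end 27 mm behind the reported TCP, measured in the wrist depth, while the camera places the knob correctly in the world. That explains the missed grip, so I'll work with real tip = reported TCP z + 27 mm. I'll go down to reported z 0.066.

>>> {"name": "arm_command", "arguments": {"series": [{"tx": 0, "ty": 0, "tz": 0.04, "wx": 0, "wy": 0, "wz": -0.014, "claw": 0.4}, {"tx": 0, "ty": 0, "tz": 0.04, "wx": 0, "wy": 0, "wz": 0, "claw": 0.4}, {"tx": 0, "ty": 0, "tz": 0.02, "wx": 0, "wy": 0, "wz": 0, "claw": 0.4}, {"tx": 0, "ty": 0, "tz": 0.01, "wx": 0, "wy": 0, "wz": 0, "claw": 0.4}, {"tx": 0, "ty": 0, "tz": 0.009, "wx": 0, "wy": 0, "wz": 0, "claw": 0.4}, {"tx": 0, "ty": 0, "tz": 0.008, "wx": 0, "wy": 0, "wz": 0, "claw": 0.4}, {"tx": 0, "ty": 0, "tz": 0, "wx": 0, "wy": 0, "wz": 0, "claw": 0.4}, {"tx": 0, "ty": 0, "tz": 0, "wx": 0, "wy": 0, "wz": 0, "claw": 0.4}]}}

```text
time: 6.55
eef_pos: [0.635, -0.114, 0.067]
eef_rot: [0.462, 0.887, 0.0, 0.001]
force: [0.6, -0.7, -0.1]
finger_gap: 0.4
finger_force: 0.0
```

>>> {"name": "arm_command", "arguments": {"series": [{"tx": 0, "ty": 0, "tz": 0, "wx": 0, "wy": 0, "wz": 0, "claw": 0}, {"tx": 0, "ty": 0, "tz": 0, "wx": 0, "wy": 0, "wz": 0, "claw": 0}, {"tx": 0, "ty": 0, "tz": 0, "wx": 0, "wy": 0, "wz": 0, "claw": 0}, {"tx": 0, "ty": 0, "tz": 0, "wx": 0, "wy": 0, "wz": 0, "claw": 0}, {"tx": 0, "ty": 0, "tz": 0, "wx": 0, "wy": 0, "wz": 0, "claw": 0}], "force": 40}}

```text
time: 7.05
eef_pos: [0.6348, -0.1137, 0.0665]
eef_rot: [0.462, 0.887, 0.0, 0.0]
force: [1.7, 0.7, 1.3]
finger_gap: 0.16
finger_force: 40.0
```

The grip is right now: 0.16 (14 mm) at 40 N. I'll turn anticlockwise to safe.

>>> {"name": "arm_command", "arguments": {"series": [{"tx": 0, "ty": 0, "tz": 0, "wx": 0, "wy": 0, "wz": -0.105, "claw": 0}, {"tx": 0, "ty": 0, "tz": 0, "wx": 0, "wy": 0, "wz": -0.105, "claw": 0}, {"tx": 0, "ty": 0, "tz": 0, "wx": 0, "wy": 0, "wz": -0.105, "claw": 0}, {"tx": 0, "ty": 0, "tz": 0, "wx": 0, "wy": 0, "wz": -0.105, "claw": 0}, {"tx": 0, "ty": 0, "tz": 0, "wx": 0, "wy": 0, "wz": -0.105, "claw": 0}, {"tx": 0, "ty": 0, "tz": 0, "wx": 0, "wy": 0, "wz": -0.105, "claw": 0}, {"tx": 0, "ty": 0, "tz": 0, "wx": 0, "wy": 0, "wz": -0.105, "claw": 0}, {"tx": 0, "ty": 0, "tz": 0, "wx": 0, "wy": 0, "wz": -0.105, "claw": 0}, {"tx": 0, "ty": 0, "tz": 0, "wx": 0, "wy": 0, "wz": -0.105, "claw": 0}, {"tx": 0, "ty": 0, "tz": 0, "wx": 0, "wy": 0, "wz": -0.105, "claw": 0}, {"tx": 0, "ty": 0, "tz": 0, "wx": 0, "wy": 0, "wz": 0, "claw": 0}, {"tx": 0, "ty": 0, "tz": 0, "wx": 0, "wy": 0, "wz": 0, "claw": 0}]}}

```text
time: 8.25
eef_pos: [0.6359, -0.1114, 0.0666]
eef_rot: [-0.045, 0.999, 0.001, 0.002]
force: [4.7, 6.9, 0.6]
finger_gap: 0.159
finger_force: 40.0
```

```bash
python3 -c "
from h import *
go(*tw(.043,-.125),.1,None); print(sensors.observe()['ft_torque'])"
```

```text
t 8.25 pos [ 0.6359 -0.1114  0.0666] psi -174.85 tilt [-0.003  0.003 -1.   ] shift [-0.0563 -0.0026 -0.0332] wz 0 j6 -1.96 gap 0.159
[ 1.35171644 -0.90434617 -0.07622936]
```

Psi is 185.15°, which is safe. I'll release, rise, shut the fingers and move over to the button.

>>> {"name": "arm_command", "arguments": {"series": [{"tx": 0, "ty": 0, "tz": 0, "wx": 0, "wy": 0, "wz": 0, "claw": 0.4}, {"tx": 0, "ty": 0, "tz": 0, "wx": 0, "wy": 0, "wz": 0, "claw": 0.4}, {"tx": 0, "ty": 0, "tz": 0, "wx": 0, "wy": 0, "wz": 0, "claw": 0.4}, {"tx": 0, "ty": 0, "tz": -0.04, "wx": 0, "wy": 0, "wz": 0, "claw": 0.4}, {"tx": 0, "ty": 0, "tz": -0.04, "wx": 0, "wy": 0, "wz": 0, "claw": 0.4}, {"tx": 0, "ty": 0, "tz": 0, "wx": 0, "wy": 0, "wz": 0, "claw": 0}, {"tx": 0, "ty": 0, "tz": 0, "wx": 0, "wy": 0, "wz": 0, "claw": 0}, {"tx": 0, "ty": 0, "tz": 0, "wx": 0, "wy": 0, "wz": 0, "claw": 0}, {"tx": 0, "ty": 0, "tz": 0, "wx": 0, "wy": 0, "wz": 0, "claw": 0}]}}

```text
time: 9.15
eef_pos: [0.6331, -0.1136, 0.1441]
eef_rot: [-0.044, 0.999, 0.001, -0.002]
force: [0.5, -0.4, -0.1]
finger_gap: 0.124
finger_force: 0.0
```

```bash
python3 - <<'E'
from h import *
import pickle
d=cam('wrist'); pickle.dump(d,open('wk.pkl','wb')); save(d,'w5.png')
P=cloud(d)
m=(P[...,2]>.108)&(P[...,2]<.125)&(np.hypot(P[...,0]-.634,P[...,1]+.114)<.05); k=P[m]
print('bar',len(k),cv2.minAreaRect(k[:,:2].astype(np.float32)))
t=cam('top'); P=cloud(t); b=tw(.043,-.125)
m=(P[...,2]>.084)&(P[...,2]<.1)&(np.hypot(P[...,0]-b[0],P[...,1]-b[1])<.02); k=P[m]
print('btn',b,len(k), k.mean(0) if len(k) else 0)
go(*b,.1,None)
E
```

```text
bar 1298 ((0.6320966482162476, -0.11158163845539093), (0.05136343464255333, 0.013614184223115444), 4.85405158996582)
btn [ 0.69208895 -0.10901669] 0 0
t 9.25 pos [ 0.6334 -0.1136  0.1444] psi -174.89 tilt [ 0.002  0.001 -1.   ] shift [-0.059  -0.0007  0.0443] wz 0 j6 -1.96 gap 0.045
```

>>> {"name": "arm_command", "arguments": {"series": [{"tx": -0.03, "ty": 0, "tz": 0, "wx": 0, "wy": 0, "wz": 0, "claw": 0}, {"tx": -0.029, "ty": 0, "tz": 0, "wx": 0, "wy": 0, "wz": 0, "claw": 0}, {"tx": 0, "ty": 0, "tz": 0.04, "wx": 0, "wy": 0, "wz": 0, "claw": 0}, {"tx": 0, "ty": 0, "tz": 0.03, "wx": 0, "wy": 0, "wz": 0, "claw": 0}, {"tx": 0, "ty": 0, "tz": 0.009, "wx": 0, "wy": 0, "wz": 0, "claw": 0}, {"tx": 0, "ty": 0, "tz": 0.004, "wx": 0, "wy": 0, "wz": 0, "claw": 0}, {"tx": 0, "ty": 0, "tz": 0.003, "wx": 0, "wy": 0, "wz": 0, "claw": 0}, {"tx": 0, "ty": 0, "tz": 0, "wx": 0, "wy": 0, "wz": 0, "claw": 0}]}}

```text
time: 10.05
eef_pos: [0.6941, -0.1089, 0.0616]
eef_rot: [-0.045, 0.999, -0.0, 0.001]
force: [0.1, 0.4, 0.2]
finger_gap: 0.004
finger_force: 0.0
```

>>> {"name": "arm_command", "arguments": {"series": [{"tx": 0.001, "ty": 0, "tz": 0.002, "wx": 0, "wy": 0, "wz": 0, "claw": 0}, {"tx": 0, "ty": 0, "tz": 0.002, "wx": 0, "wy": 0, "wz": 0, "claw": 0}, {"tx": 0, "ty": 0, "tz": 0, "wx": 0, "wy": 0, "wz": 0, "claw": 0}]}}

```text
time: 10.35
eef_pos: [0.6934, -0.109, 0.0575]
eef_rot: [-0.045, 0.999, -0.0, 0.002]
force: [2.7, -0.4, 2.3]
finger_gap: 0.006
finger_force: 1.2
```

>>> {"name": "arm_command", "arguments": {"series": [{"tx": 0, "ty": 0, "tz": 0.002, "wx": 0, "wy": 0, "wz": 0, "claw": 0}, {"tx": 0, "ty": 0, "tz": 0.001, "wx": 0, "wy": 0, "wz": 0, "claw": 0}, {"tx": 0, "ty": 0, "tz": 0, "wx": 0, "wy": 0, "wz": 0, "claw": 0}]}}

```text
time: 10.65
eef_pos: [0.6932, -0.109, 0.0549]
eef_rot: [-0.045, 0.999, -0.0, 0.001]
force: [0.2, 0.2, 8.3]
finger_gap: 0.007
finger_force: 4.3
```

The force of 8.3 N means the button is fully down. I'll hold briefly and rise.

>>> {"name": "arm_command", "arguments": {"series": [{"tx": 0, "ty": 0, "tz": 0, "wx": 0, "wy": 0, "wz": 0, "claw": 0}, {"tx": 0, "ty": 0, "tz": 0, "wx": 0, "wy": 0, "wz": 0, "claw": 0}, {"tx": 0, "ty": 0, "tz": 0, "wx": 0, "wy": 0, "wz": 0, "claw": 0}, {"tx": 0, "ty": 0, "tz": 0, "wx": 0, "wy": 0, "wz": 0, "claw": 0}, {"tx": 0, "ty": 0, "tz": 0, "wx": 0, "wy": 0, "wz": 0, "claw": 0}, {"tx": 0, "ty": 0, "tz": -0.03, "wx": 0, "wy": 0, "wz": 0, "claw": 0}, {"tx": 0, "ty": 0, "tz": -0.04, "wx": 0, "wy": 0, "wz": 0, "claw": 0.7}, {"tx": 0, "ty": 0, "tz": -0.04, "wx": 0, "wy": 0, "wz": 0, "claw": 0.7}, {"tx": 0, "ty": 0, "tz": 0, "wx": 0, "wy": 0, "wz": 0, "claw": 0.7}]}}

```text
time: 11.55
eef_pos: [0.6955, -0.1095, 0.1705]
eef_rot: [-0.045, 0.999, -0.002, 0.005]
force: [-0.2, 0.4, 0.7]
finger_gap: 0.192
finger_force: 0.0
```

```bash
cat > ins.py <<'E'
from h import *
import sys
d=cam('top'); P=cloud(d); f=d['frame'].astype(int)
wh=(f.min(2)>110)&(f.max(2)-f.min(2)<40)
m=(P[...,2]>.036)&(P[...,2]<.068)&(P[...,0]>.3)&(P[...,0]<.8)&(abs(P[...,1])<.5)
n,L,st,c=cv2.connectedComponentsWithStats(m.astype(np.uint8))
for i in range(1,n):
    if st[i,4]<60: continue
    q=P[L==i]; mid=(q[:,:2].min(0)+q[:,:2].max(0))/2
    print('blob',st[i,4],'uv',c[i].round(),'mid',mid.round(4),'z',np.median(q[:,2]).round(3),'ext',np.ptp(q[:,:2],axis=0).round(3),'bgr',np.median(f[L==i],axis=0))
p=P.reshape(-1,3); 
b=tw(0,.049); x=(p[:,:2]-C)@np.array([np.cos(YAW),np.sin(YAW)]); y=(p[:,:2]-C)@np.array([-np.sin(YAW),np.cos(YAW)])
k=(x>-.2)&(x<-.072)&(abs(y-.049)<.11)&(p[:,2]>.064)&(p[:,2]<.085)
if k.sum()>20:
    print('panel top',k.sum(),'x range',np.percentile(x[k],[2,50,98]).round(4)); 
    kk=k&(x<np.percentile(x[k],98)+.01)
    print('y slope fit',np.polyfit(y[kk],x[kk],1).round(4))
for i in range(4): print('bay',i,tw(-.119,.136-.058*i).round(4))
if len(sys.argv)>1: save(d,sys.argv[1],(195,110,435,260),3.3)
E
python3 ins.py t2.png; python3 -c "
from h import *
go(.5474,.3,.15,95.17)"
```

```text
blob 63 uv [268. 120.] mid [0.793  0.1096] z 0.056 ext [0.014 0.079] bgr [ 86.  97. 105.]
blob 109 uv [177. 137.] mid [0.7306 0.4348] z 0.04 ext [0.104 0.129] bgr [ 97. 108. 119.]
blob 280 uv [170. 145.] mid [0.7163 0.4371] z 0.046 ext [0.063 0.064] bgr [157.5 185.  206. ]
blob 96 uv [399. 155.] mid [ 0.6685 -0.3268] z 0.058 ext [0.031 0.034] bgr [153.  164.  174.5]
blob 98 uv [378. 158.] mid [ 0.66   -0.2552] z 0.048 ext [0.037 0.035] bgr [209. 219.   0.]
blob 99 uv [214. 165.] mid [0.6446 0.2891] z 0.064 ext [0.034 0.032] bgr [143. 159. 172.]
blob 106 uv [389. 186.] mid [ 0.5639 -0.2862] z 0.049 ext [0.036 0.034] bgr [233. 247. 254.]
blob 111 uv [210. 195.] mid [0.5473 0.3003] z 0.048 ext [0.037 0.036] bgr [216. 230. 238.]
blob 111 uv [216. 225.] mid [0.4491 0.2825] z 0.048 ext [0.036 0.038] bgr [168. 181. 190.]
blob 108 uv [228. 251.] mid [0.3617 0.2409] z 0.049 ext [0.035 0.035] bgr [ 25.  31. 188.]
panel top 50 x range [-0.1784 -0.1765 -0.1742]
y slope fit [ 1.000e-04 -1.765e-01]
bay 0 [0.5072 0.1363]
bay 1 [0.5125 0.0786]
bay 2 [0.5177 0.0208]
bay 3 [ 0.5229 -0.037 ]
t 11.6 pos [ 0.694  -0.1091  0.1671] psi -174.88 tilt [-0.006 -0.002 -1.   ] shift [0.1096 0.4206 0.0155] wz 1.5699 j6 -1.93 gap 0.242
```

View pics/t2.png

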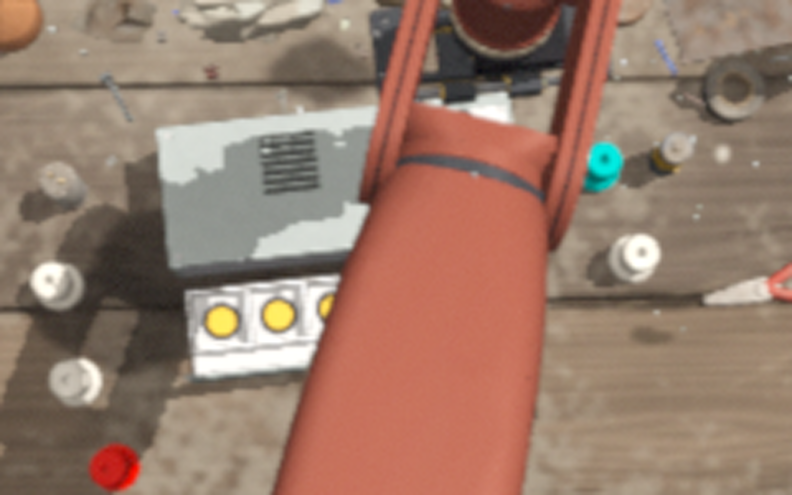

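The top view shows the drawer open, with yellow discs in the bays at crop (222,321) and (278,315). The insulators haven't moved. I'll go over w1.

>>> {"name": "arm_command", "arguments": {"series": [{"tx": 0.0122, "ty": 0.0467, "tz": 0, "wx": 0, "wy": 0, "wz": 0, "claw": 0.7}, {"tx": 0.0122, "ty": 0.0467, "tz": 0, "wx": 0, "wy": 0, "wz": 0, "claw": 0.7}, {"tx": 0.0122, "ty": 0.0467, "tz": 0, "wx": 0, "wy": 0, "wz": 0, "claw": 0.7}, {"tx": 0.0122, "ty": 0.0467, "tz": 0, "wx": 0, "wy": 0, "wz": 0, "claw": 0.7}, {"tx": 0.0122, "ty": 0.0467, "tz": 0, "wx": 0, "wy": 0, "wz": 0, "claw": 0.7}, {"tx": 0.0122, "ty": 0.0467, "tz": 0, "wx": 0, "wy": 0, "wz": 0, "claw": 0.7}, {"tx": 0.0122, "ty": 0.0467, "tz": 0, "wx": 0, "wy": 0, "wz": 0, "claw": 0.7}, {"tx": 0.0122, "ty": 0.0467, "tz": 0, "wx": 0, "wy": 0, "wz": 0, "claw": 0.7}, {"tx": 0.0122, "ty": 0.0467, "tz": 0, "wx": 0, "wy": 0, "wz": 0, "claw": 0.7}]}}

```text
time: 12.5
eef_pos: [0.5429, 0.3013, 0.1607]
eef_rot: [-0.045, 0.999, -0.001, -0.002]
force: [0.2, -0.2, 0.4]
finger_gap: 0.698
finger_force: 0.0
```

>>> {"name": "arm_command", "arguments": {"series": [{"tx": 0, "ty": 0, "tz": 0, "wx": 0, "wy": 0, "wz": 0.1427, "claw": 0.7}, {"tx": 0, "ty": 0, "tz": 0, "wx": 0, "wy": 0, "wz": 0.1427, "claw": 0.7}, {"tx": 0, "ty": 0, "tz": 0, "wx": 0, "wy": 0, "wz": 0.1427, "claw": 0.7}, {"tx": 0, "ty": 0, "tz": 0, "wx": 0, "wy": 0, "wz": 0.1427, "claw": 0.7}, {"tx": 0, "ty": 0, "tz": 0, "wx": 0, "wy": 0, "wz": 0.1427, "claw": 0.7}, {"tx": 0, "ty": 0, "tz": 0, "wx": 0, "wy": 0, "wz": 0.1427, "claw": 0.7}, {"tx": 0, "ty": 0, "tz": 0, "wx": 0, "wy": 0, "wz": 0.1427, "claw": 0.7}, {"tx": 0, "ty": 0, "tz": 0, "wx": 0, "wy": 0, "wz": 0.1427, "claw": 0.7}, {"tx": 0, "ty": 0, "tz": 0, "wx": 0, "wy": 0, "wz": 0.1427, "claw": 0.7}, {"tx": 0, "ty": 0, "tz": 0, "wx": 0, "wy": 0, "wz": 0.1427, "claw": 0.7}, {"tx": 0, "ty": 0, "tz": 0, "wx": 0, "wy": 0, "wz": 0.1427, "claw": 0.7}, {"tx": 0, "ty": 0, "tz": 0, "wx": 0, "wy": 0, "wz": 0, "claw": 0.7}]}}

```text
time: 13.7
eef_pos: [0.5439, 0.2996, 0.1607]
eef_rot: [0.675, 0.738, -0.002, -0.001]
force: [-1.0, 0.7, 0.2]
finger_gap: 0.699
finger_force: 0.0
```

```bash
cat > bays.py <<'E'
from h import *
for n in ('top','wrist'):
    d=cam(n); hsv=cv2.cvtColor(d['frame'],cv2.COLOR_BGR2HSV); m=((hsv[...,0]>18)&(hsv[...,0]<34)&(hsv[...,1]>140)&(hsv[...,2]>120)).astype(np.uint8)
    k,L,st,c=cv2.connectedComponentsWithStats(m)
    for i in range(1,k):
        if st[i,4]>40: print(n,st[i].tolist(),'mid@z.009',pts(d,[st[i,0]+(st[i,2]-1)/2,st[i,1]+(st[i,3]-1)/2],z=.0095)[0].round(4))
    # white heads
    P=cloud(d); 
    g=(P[...,2]>.036)&(P[...,2]<.060)&(P[...,0]>.3)&(P[...,0]<.75)&(P[...,1]>.2)&(P[...,1]<.36)
    if n=='wrist':
        k,L,st,c=cv2.connectedComponentsWithStats(g.astype(np.uint8))
        for i in range(1,k):
            if st[i,4]>200: q=P[L==i]; print('head',st[i].tolist(),((q[:,:2].min(0)+q[:,:2].max(0))/2).round(4),np.median(d['frame'][L==i],axis=0),np.ptp(q[:,:2],axis=0).round(3))
go(.5474,.3,-.0025,95.17)
E
python3 bays.py
```

```text
top [309, 198, 9, 8, 60] mid@z.009 [ 0.5226 -0.0351  0.0095]
top [275, 201, 9, 9, 63] mid@z.009 [0.5128 0.0797 0.0095]
top [292, 200, 9, 8, 60] mid@z.009 [0.5169 0.0224 0.0095]
top [258, 203, 9, 9, 65] mid@z.009 [0.5072 0.1368 0.0095]
wrist [0, 31, 33, 40, 430] mid@z.009 [0.2315 0.401  0.0095]
head [306, 163, 39, 40, 1135] [0.5447 0.3041] [254. 255. 255.] [0.037 0.038]
head [205, 173, 40, 38, 1165] [0.4466 0.286 ] [254. 255. 255.] [0.038 0.037]
head [403, 184, 38, 32, 321] [0.6389 0.2973] [87. 94. 97.] [0.028 0.029]
head [121, 203, 41, 37, 1169] [0.3612 0.2458] [ 78.  82. 254.] [0.037 0.038]
t 13.8 pos [0.5443 0.2998 0.1614] psi 95.39 tilt [-0.001 -0.003 -1.   ] shift [0.     0.0036 0.1639] wz 0.0039 j6 0.28 gap 0.701
```

Bay positions agree with the tester pose to within 1.5 mm. In the robot frame the wrist camera differs from the top one by about (-2, +3) mm. The side force while turning the knob supports the wrist value, so I'll use that one. Going down onto w1.

>>> {"name": "arm_command", "arguments": {"series": [{"tx": 0.004, "ty": 0.0005, "tz": 0.04, "wx": 0, "wy": 0, "wz": 0.004, "claw": 0.7}, {"tx": 0, "ty": 0, "tz": 0.04, "wx": 0, "wy": 0, "wz": 0, "claw": 0.7}, {"tx": 0, "ty": 0, "tz": 0.04, "wx": 0, "wy": 0, "wz": 0, "claw": 0.7}, {"tx": 0, "ty": 0, "tz": 0.024, "wx": 0, "wy": 0, "wz": 0, "claw": 0.7}, {"tx": 0, "ty": 0, "tz": 0.012, "wx": 0, "wy": 0, "wz": 0, "claw": 0.7}, {"tx": 0, "ty": 0, "tz": 0.007, "wx": 0, "wy": 0, "wz": 0, "claw": 0.7}, {"tx": 0, "ty": 0, "tz": 0, "wx": 0, "wy": 0, "wz": 0, "claw": 0.7}, {"tx": 0, "ty": 0, "tz": 0, "wx": 0, "wy": 0, "wz": 0, "claw": 0.7}]}}

```text
time: 14.6
eef_pos: [0.5467, 0.3048, 0.0017]
eef_rot: [0.676, 0.737, 0.001, 0.001]
force: [0.3, 0.6, -0.4]
finger_gap: 0.698
finger_force: 0.0
```

>>> {"name": "arm_command", "arguments": {"series": [{"tx": 0, "ty": 0, "tz": 0, "wx": 0, "wy": 0, "wz": 0, "claw": 0.35}, {"tx": 0, "ty": 0, "tz": 0, "wx": 0, "wy": 0, "wz": 0, "claw": 0.35}, {"tx": 0, "ty": 0, "tz": 0, "wx": 0, "wy": 0, "wz": 0, "claw": 0.35}, {"tx": 0, "ty": 0, "tz": 0, "wx": 0, "wy": 0, "wz": 0, "claw": 0.35}, {"tx": 0, "ty": 0, "tz": 0, "wx": 0, "wy": 0, "wz": 0, "claw": 0.35}, {"tx": 0, "ty": 0, "tz": 0, "wx": 0, "wy": 0, "wz": 0, "claw": 0.35}], "force": 20}}

```text
time: 15.2
eef_pos: [0.5456, 0.3044, 0.0005]
eef_rot: [0.676, 0.737, 0.0, 0.0]
force: [-1.3, -1.2, 3.6]
finger_gap: 0.42
finger_force: 20.0
```

w1 is held (gap 0.42, 20 N). I'll lift and move to a point from which the wrist camera sees bay0.

>>> {"name": "arm_command", "arguments": {"series": [{"tx": 0, "ty": 0, "tz": -0.02, "wx": 0, "wy": 0, "wz": 0, "claw": 0.35}, {"tx": 0, "ty": 0, "tz": -0.04, "wx": 0, "wy": 0, "wz": 0, "claw": 0.35}, {"tx": 0, "ty": 0, "tz": -0.04, "wx": 0, "wy": 0, "wz": 0, "claw": 0.35}, {"tx": 0, "ty": 0, "tz": -0.015, "wx": 0, "wy": 0, "wz": 0, "claw": 0.35}, {"tx": -0.04, "ty": -0.009, "tz": 0, "wx": 0, "wy": 0, "wz": 0, "claw": 0.35}, {"tx": -0.04, "ty": -0.009, "tz": 0, "wx": 0, "wy": 0, "wz": 0, "claw": 0.35}, {"tx": -0.04, "ty": -0.009, "tz": 0, "wx": 0, "wy": 0, "wz": 0, "claw": 0.35}, {"tx": -0.04, "ty": -0.009, "tz": 0, "wx": 0, "wy": 0, "wz": 0, "claw": 0.35}, {"tx": -0.04, "ty": -0.009, "tz": 0, "wx": 0, "wy": 0, "wz": 0, "claw": 0.35}, {"tx": -0.04, "ty": -0.009, "tz": 0, "wx": 0, "wy": 0, "wz": 0, "claw": 0.35}, {"tx": 0, "ty": 0, "tz": 0, "wx": 0, "wy": 0, "wz": 0, "claw": 0.35}, {"tx": 0, "ty": 0, "tz": 0, "wx": 0, "wy": 0, "wz": 0, "claw": 0.35}]}}

```text
time: 16.4
eef_pos: [0.5118, 0.0598, 0.1141]
eef_rot: [0.677, 0.736, -0.0, -0.001]
force: [0.0, 0.6, -1.0]
finger_gap: 0.423
finger_force: 20.0
```

```bash
sed -i '/^go(/d' bays.py; cat >> bays.py <<'E'
save(d,'wb.png')
s=sensors.observe();P=cloud(d);M=R.from_quat(s['eef_rot']).as_matrix();Q=(P-s['eef_pos'])@M
g=(abs(Q[...,0])<.028)&(abs(Q[...,1])<.015)&(Q[...,2]<.03)&(Q[...,2]>-.06)
if g.sum()>50: q=Q[g]; print('held',len(q),'x',np.percentile(q[:,0],[1,99]).round(4),'y',q[:,1].min().round(4),q[:,1].max().round(4),'z',np.percentile(q[:,2],[1,50,99]).round(4))
go(.5052,.1396,.0075,95.17)
E
python3 bays.py
```

```text
top [309, 198, 9, 8, 60] mid@z.009 [ 0.5226 -0.0351  0.0095]
top [258, 203, 9, 9, 65] mid@z.009 [0.5072 0.1368 0.0095]
wrist [309, 88, 22, 33, 506] mid@z.009 [0.5017 0.1392 0.0095]
wrist [235, 310, 6, 16, 47] mid@z.009 [ 0.4319 -0.0875  0.0095]
held 4440 x [-0.0063  0.0223] y -0.015 0.015 z [-0.0484 -0.044  -0.0012]
t 16.5 pos [0.5121 0.0612 0.1145] psi 94.96 tilt [ 0.001 -0.001 -1.   ] shift [0.0786 0.     0.107 ] wz -0.0037 j6 -0.12 gap 0.42
```

View pics/wb.png

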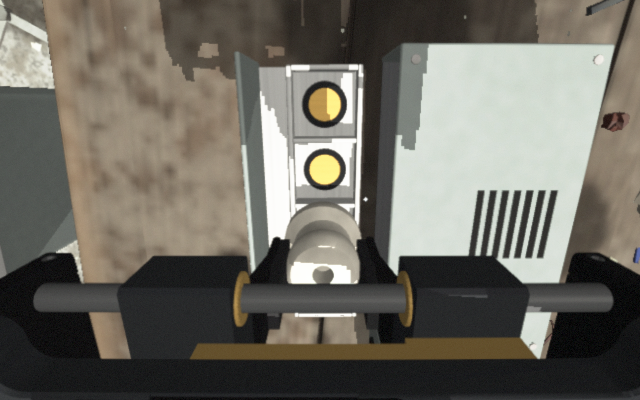

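The picture shows the discs of bay0 at (325,104) and bay1 at (324,169). The insulator is held upright between the fingers at (323,255).

```bash
python3 - <<'E'
from h import *
d=cam('wrist'); print(pts(d,[[325,104],[324,169]],z=.0095).round(4))
g=cv2.cvtColor(d['frame'],cv2.COLOR_BGR2GRAY)[60:200,285:365]
c=cv2.HoughCircles(cv2.resize(g,None,fx=3,fy=3,interpolation=cv2.INTER_CUBIC),cv2.HOUGH_GRADIENT,1,100,param1=120,param2=20,minRadius=40,maxRadius=80)
if c is not None:
    for x,y,r in c[0]: print(x/3+285,y/3+60,r/3,pts(d,[x/3+285,y/3+60],z=.0095)[0].round(4))
E
```

```text
[[0.5065 0.1401 0.0095]
 [0.5107 0.0826 0.0095]]
324.83334 104.83333 16.633333 [0.5065 0.1394 0.0095]
324.16666 170.16666 14.933333 [0.511  0.0815 0.0095]
```

>>> {"name": "arm_command", "arguments": {"series": [{"tx": 0.04, "ty": 0, "tz": 0, "wx": 0, "wy": 0, "wz": 0, "claw": 0.35}, {"tx": 0.0385, "ty": 0.0005, "tz": 0, "wx": 0, "wy": 0, "wz": 0, "claw": 0.35}, {"tx": 0, "ty": 0, "tz": 0, "wx": 0, "wy": 0, "wz": 0, "claw": 0.35}, {"tx": 0, "ty": 0, "tz": 0.03, "wx": 0, "wy": 0, "wz": 0, "claw": 0.35}, {"tx": 0, "ty": 0, "tz": 0.03, "wx": 0, "wy": 0, "wz": 0, "claw": 0.35}, {"tx": 0, "ty": 0, "tz": 0.02, "wx": 0, "wy": 0, "wz": 0, "claw": 0.35}, {"tx": 0, "ty": 0, "tz": 0.01, "wx": 0, "wy": 0, "wz": 0, "claw": 0.35}, {"tx": 0, "ty": 0, "tz": 0.008, "wx": 0, "wy": 0, "wz": 0, "claw": 0.35}, {"tx": 0, "ty": 0, "tz": 0, "wx": 0, "wy": 0, "wz": 0, "claw": 0.35}, {"tx": 0, "ty": 0, "tz": 0, "wx": 0, "wy": 0, "wz": 0, "claw": 0.35}]}}

```text
time: 17.55
eef_pos: [0.5069, 0.1389, 0.0179]
eef_rot: [0.676, 0.737, 0.001, 0.0]
force: [1.0, 0.0, -1.1]
finger_gap: 0.423
finger_force: 20.0
```

>>> {"name": "arm_command", "arguments": {"series": [{"tx": 0, "ty": 0, "tz": 0.005, "wx": 0, "wy": 0, "wz": 0, "claw": 0.35}, {"tx": 0, "ty": 0, "tz": 0.0025, "wx": 0, "wy": 0, "wz": 0, "claw": 0.35}, {"tx": 0, "ty": 0, "tz": 0, "wx": 0, "wy": 0, "wz": 0, "claw": 0.35}, {"tx": 0, "ty": 0, "tz": 0, "wx": 0, "wy": 0, "wz": 0, "claw": 0.35}]}}

```text
time: 17.95
eef_pos: [0.5061, 0.1387, 0.0097]
eef_rot: [0.676, 0.737, 0.0, 0.0]
force: [0.0, 0.6, -0.5]
finger_gap: 0.421
finger_force: 20.0
```

>>> {"name": "arm_command", "arguments": {"series": [{"tx": 0, "ty": 0, "tz": 0.0005, "wx": 0, "wy": 0, "wz": 0, "claw": 0.58}, {"tx": 0, "ty": 0, "tz": 0, "wx": 0, "wy": 0, "wz": 0, "claw": 0.58}, {"tx": 0, "ty": 0, "tz": 0, "wx": 0, "wy": 0, "wz": 0, "claw": 0.58}, {"tx": 0, "ty": 0, "tz": 0, "wx": 0, "wy": 0, "wz": 0, "claw": 0.58}, {"tx": 0, "ty": 0, "tz": -0.02, "wx": 0, "wy": 0, "wz": 0, "claw": 0.58}, {"tx": 0, "ty": 0, "tz": -0.04, "wx": 0, "wy": 0, "wz": 0, "claw": 0.58}, {"tx": 0, "ty": 0, "tz": -0.04, "wx": 0, "wy": 0, "wz": 0, "claw": 0.58}, {"tx": 0, "ty": 0, "tz": 0, "wx": 0, "wy": 0, "wz": 0, "claw": 0.7}]}}

```text
time: 18.75
eef_pos: [0.5108, 0.1395, 0.1156]
eef_rot: [0.676, 0.737, 0.004, 0.004]
force: [0.3, 0.1, 0.5]
finger_gap: 0.614
finger_force: 0.0
```

```bash
python3 ins.py; python3 -c "
from h import *
go(.4466,.286,.11,95.17)"
```

```text
blob 62 uv [339. 119.] mid [ 0.793  -0.1304] z 0.057 ext [0.013 0.058] bgr [60. 77. 92.]
blob 61 uv [267. 120.] mid [0.7928 0.1097] z 0.058 ext [0.013 0.079] bgr [ 83.  94. 101.]
blob 116 uv [176. 139.] mid [0.728  0.4348] z 0.04 ext [0.11  0.128] bgr [ 96.5 108.5 119.5]
blob 279 uv [170. 145.] mid [0.7159 0.4376] z 0.046 ext [0.063 0.063] bgr [154. 181. 202.]
blob 98 uv [399. 155.] mid [ 0.669  -0.3267] z 0.058 ext [0.032 0.032] bgr [149.5 160.5 171.5]
blob 101 uv [378. 158.] mid [ 0.6604 -0.2536] z 0.048 ext [0.036 0.036] bgr [206. 215.   0.]
blob 104 uv [389. 186.] mid [ 0.5641 -0.2862] z 0.048 ext [0.036 0.036] bgr [230.5 244.5 251.5]
panel top 72 x range [-0.1782 -0.1766 -0.1742]
y slope fit [ 0.0022 -0.1766]
bay 0 [0.5072 0.1363]
bay 1 [0.5125 0.0786]
bay 2 [0.5177 0.0208]
bay 3 [ 0.5229 -0.037 ]
t 18.8 pos [0.509  0.1392 0.1128] psi 94.95 tilt [ 0.     0.007 -1.   ] shift [ 0.1517 -0.0495  0.0024] wz -0.0039 j6 0.03 gap 0.645
```

>>> {"name": "arm_command", "arguments": {"series": [{"tx": 0.038, "ty": -0.0124, "tz": 0, "wx": 0, "wy": 0, "wz": 0, "claw": 0.7}, {"tx": 0.038, "ty": -0.0124, "tz": 0, "wx": 0, "wy": 0, "wz": 0, "claw": 0.7}, {"tx": 0.038, "ty": -0.0124, "tz": 0, "wx": 0, "wy": 0, "wz": 0, "claw": 0.7}, {"tx": 0.038, "ty": -0.0124, "tz": 0, "wx": 0, "wy": 0, "wz": 0, "claw": 0.7}, {"tx": 0, "ty": 0, "tz": 0, "wx": 0, "wy": 0, "wz": 0, "claw": 0.7}, {"tx": 0, "ty": 0, "tz": 0, "wx": 0, "wy": 0, "wz": 0, "claw": 0.7}]}}

```text
time: 19.4
eef_pos: [0.4424, 0.2861, 0.1077]
eef_rot: [0.675, 0.738, -0.001, -0.0]
force: [1.1, 0.3, 0.0]
finger_gap: 0.702
finger_force: 0.0
```

```bash
cat > head.py <<'E'
from h import *
import sys
d=cam('wrist'); P=cloud(d); s=sensors.observe(); p=s['eef_pos']
zlo=float(sys.argv[1]) if len(sys.argv)>1 else .036
g=(P[...,2]>zlo)&(P[...,2]<zlo+.024)&(np.hypot(P[...,0]-p[0],P[...,1]-p[1])<.16)
k,L,st,c=cv2.connectedComponentsWithStats(g.astype(np.uint8)); b=None
for i in range(1,k):
    if st[i,4]>300:
        q=P[L==i]; mid=(q[:,:2].min(0)+q[:,:2].max(0))/2; col=np.median(d['frame'][L==i],axis=0)
        print('head',st[i].tolist(),mid.round(4),col,np.ptp(q[:,:2],axis=0).round(3),np.median(q[:,2]).round(4)); 
        if col.min()>100 and (b is None or np.hypot(*(mid-p[:2]))<np.hypot(*(b-p[:2]))): b=mid
if b is not None: go(*b,-.001,95.17)
E
python3 head.py
```

```text
head [306, 181, 46, 47, 1603] [0.4463 0.2857] [254. 255. 255.] [0.038 0.038] 0.0475
head [202, 217, 46, 45, 1523] [0.3602 0.2461] [ 79.  83. 255.] [0.037 0.038] 0.0474
t 19.45 pos [0.443  0.2853 0.108 ] psi 95.0 tilt [-0.001 -0.001 -1.   ] shift [0.0002 0.0035 0.1089] wz -0.003 j6 0.34 gap 0.703
```

>>> {"name": "arm_command", "arguments": {"series": [{"tx": 0, "ty": 0.003, "tz": 0.03, "wx": 0, "wy": 0, "wz": 0, "claw": 0.7}, {"tx": 0, "ty": 0, "tz": 0.04, "wx": 0, "wy": 0, "wz": 0, "claw": 0.7}, {"tx": 0, "ty": 0, "tz": 0.02, "wx": 0, "wy": 0, "wz": 0, "claw": 0.7}, {"tx": 0, "ty": 0, "tz": 0.011, "wx": 0, "wy": 0, "wz": 0, "claw": 0.7}, {"tx": 0, "ty": 0, "tz": 0.007, "wx": 0, "wy": 0, "wz": 0, "claw": 0.7}, {"tx": 0, "ty": 0, "tz": 0, "wx": 0, "wy": 0, "wz": 0, "claw": 0.7}, {"tx": 0, "ty": 0, "tz": 0, "wx": 0, "wy": 0, "wz": 0, "claw": 0.7}]}}

```text
time: 20.15
eef_pos: [0.4477, 0.2863, 0.0021]
eef_rot: [0.676, 0.737, 0.001, 0.0]
force: [0.4, 0.1, 0.5]
finger_gap: 0.702
finger_force: 0.0
```

>>> {"name": "arm_command", "arguments": {"series": [{"tx": 0, "ty": 0, "tz": 0, "wx": 0, "wy": 0, "wz": 0, "claw": 0.35}, {"tx": 0, "ty": 0, "tz": 0, "wx": 0, "wy": 0, "wz": 0, "claw": 0.35}, {"tx": 0, "ty": 0, "tz": 0, "wx": 0, "wy": 0, "wz": 0, "claw": 0.35}, {"tx": 0, "ty": 0, "tz": 0, "wx": 0, "wy": 0, "wz": 0, "claw": 0.35}, {"tx": 0, "ty": 0, "tz": 0, "wx": 0, "wy": 0, "wz": 0, "claw": 0.35}, {"tx": 0, "ty": 0, "tz": 0, "wx": 0, "wy": 0, "wz": 0, "claw": 0.35}], "force": 20}}

```text
time: 20.75
eef_pos: [0.4469, 0.2864, 0.0014]
eef_rot: [0.676, 0.737, 0.0, 0.0]
force: [0.5, -0.0, 2.6]
finger_gap: 0.42
finger_force: 20.0
```

```bash
python3 -c "
from h import *
go(.511,.0815,.115,None)"
```

```text
t 20.75 pos [0.4469 0.2864 0.0014] psi 94.95 tilt [ 0.     0.001 -1.   ] shift [-0.2096  0.0462 -0.1136] wz 0 j6 0.33 gap 0.42
```

>>> {"name": "arm_command", "arguments": {"series": [{"tx": 0, "ty": 0, "tz": -0.02, "wx": 0, "wy": 0, "wz": 0, "claw": 0.35}, {"tx": 0, "ty": 0, "tz": -0.04, "wx": 0, "wy": 0, "wz": 0, "claw": 0.35}, {"tx": 0, "ty": 0, "tz": -0.04, "wx": 0, "wy": 0, "wz": 0, "claw": 0.35}, {"tx": 0, "ty": 0, "tz": -0.0136, "wx": 0, "wy": 0, "wz": 0, "claw": 0.35}, {"tx": -0.042, "ty": 0.0092, "tz": 0, "wx": 0, "wy": 0, "wz": 0, "claw": 0.35}, {"tx": -0.042, "ty": 0.0092, "tz": 0, "wx": 0, "wy": 0, "wz": 0, "claw": 0.35}, {"tx": -0.042, "ty": 0.0092, "tz": 0, "wx": 0, "wy": 0, "wz": 0, "claw": 0.35}, {"tx": -0.042, "ty": 0.0092, "tz": 0, "wx": 0, "wy": 0, "wz": 0, "claw": 0.35}, {"tx": -0.0415, "ty": 0.0092, "tz": 0, "wx": 0, "wy": 0, "wz": 0, "claw": 0.35}, {"tx": 0, "ty": 0, "tz": 0, "wx": 0, "wy": 0, "wz": 0, "claw": 0.35}, {"tx": 0, "ty": 0, "tz": 0, "wx": 0, "wy": 0, "wz": 0, "claw": 0.35}, {"tx": 0, "ty": 0, "tz": 0, "wx": 0, "wy": 0, "wz": 0, "claw": 0.35}]}}

```text
time: 21.95
eef_pos: [0.5094, 0.0822, 0.1136]
eef_rot: [0.676, 0.737, -0.0, -0.001]
force: [-0.3, 0.6, -1.3]
finger_gap: 0.422
finger_force: 20.0
```

```bash
python3 head.py 0.042; python3 -c "
from h import *
go(.511,.0815,.0115,None)"
```

```text
head [244, 86, 19, 179, 1176] [0.4525 0.097 ] [106. 111. 106.] [0.014 0.144] 0.0547
head [300, 110, 50, 51, 1967] [0.5051 0.1385] [162. 177. 184.] [0.038 0.038] 0.0565
t 22.0 pos [0.5095 0.0825 0.1139] psi 95.01 tilt [ 0.    -0.001 -1.   ] shift [0.0562 0.0007 0.1149] wz -0.0028 j6 -0.08 gap 0.424
t 22.0 pos [0.5095 0.0825 0.1139] psi 95.01 tilt [ 0.    -0.001 -1.   ] shift [-0.0012  0.0015  0.1024] wz 0 j6 -0.08 gap 0.424
```

w1 stands in bay0 within 2 mm of its centre. Lowering w2 into bay1.

>>> {"name": "arm_command", "arguments": {"series": [{"tx": -0.001, "ty": 0.0015, "tz": 0.03, "wx": 0, "wy": 0, "wz": 0, "claw": 0.35}, {"tx": 0, "ty": 0, "tz": 0.03, "wx": 0, "wy": 0, "wz": 0, "claw": 0.35}, {"tx": 0, "ty": 0, "tz": 0.02, "wx": 0, "wy": 0, "wz": 0, "claw": 0.35}, {"tx": 0, "ty": 0, "tz": 0.01, "wx": 0, "wy": 0, "wz": 0, "claw": 0.35}, {"tx": 0, "ty": 0, "tz": 0.008, "wx": 0, "wy": 0, "wz": 0, "claw": 0.35}, {"tx": 0, "ty": 0, "tz": 0.0045, "wx": 0, "wy": 0, "wz": 0, "claw": 0.35}, {"tx": 0, "ty": 0, "tz": 0, "wx": 0, "wy": 0, "wz": 0, "claw": 0.35}, {"tx": 0, "ty": 0, "tz": 0, "wx": 0, "wy": 0, "wz": 0, "claw": 0.35}, {"tx": 0, "ty": 0, "tz": 0, "wx": 0, "wy": 0, "wz": 0, "claw": 0.35}]}}

```text
time: 22.9
eef_pos: [0.5129, 0.0806, 0.0131]
eef_rot: [0.676, 0.737, 0.001, 0.001]
force: [-0.3, 0.3, -1.6]
finger_gap: 0.42
finger_force: 20.0
```

>>> {"name": "arm_command", "arguments": {"series": [{"tx": 0.0005, "ty": -0.001, "tz": 0.0015, "wx": 0, "wy": 0, "wz": 0, "claw": 0.35}, {"tx": 0, "ty": 0, "tz": 0.001, "wx": 0, "wy": 0, "wz": 0, "claw": 0.35}, {"tx": 0, "ty": 0, "tz": 0, "wx": 0, "wy": 0, "wz": 0, "claw": 0.35}, {"tx": 0, "ty": 0, "tz": 0, "wx": 0, "wy": 0, "wz": 0, "claw": 0.35}]}}

```text
time: 23.3
eef_pos: [0.5116, 0.0806, 0.0104]
eef_rot: [0.676, 0.737, 0.0, 0.001]
force: [-1.0, -2.1, 5.6]
finger_gap: 0.419
finger_force: 20.0
```

>>> {"name": "arm_command", "arguments": {"series": [{"tx": 0, "ty": 0, "tz": 0, "wx": 0, "wy": 0, "wz": 0, "claw": 0.58}, {"tx": 0, "ty": 0, "tz": 0, "wx": 0, "wy": 0, "wz": 0, "claw": 0.58}, {"tx": 0, "ty": 0, "tz": 0, "wx": 0, "wy": 0, "wz": 0, "claw": 0.58}, {"tx": 0, "ty": 0, "tz": 0, "wx": 0, "wy": 0, "wz": 0, "claw": 0.58}, {"tx": 0, "ty": 0, "tz": -0.02, "wx": 0, "wy": 0, "wz": 0, "claw": 0.58}, {"tx": 0, "ty": 0, "tz": -0.04, "wx": 0, "wy": 0, "wz": 0, "claw": 0.58}, {"tx": 0, "ty": 0, "tz": -0.05, "wx": 0, "wy": 0, "wz": 0, "claw": 0.58}, {"tx": 0, "ty": 0, "tz": -0.03, "wx": 0, "wy": 0, "wz": 0, "claw": 0.7}, {"tx": 0, "ty": 0, "tz": 0, "wx": 0, "wy": 0, "wz": 0, "claw": 0.7}]}}

```text
time: 24.2
eef_pos: [0.5148, 0.0812, 0.1555]
eef_rot: [0.676, 0.737, 0.004, 0.004]
force: [-0.9, 0.2, 0.0]
finger_gap: 0.664
finger_force: 0.0
```

```bash
python3 ins.py | grep -v bay; python3 -c "
from h import *
go(.562,-.2835,.14,95.17)"
```

```text
blob 62 uv [268. 120.] mid [0.7934 0.108 ] z 0.057 ext [0.012 0.082] bgr [ 83.   93.5 101. ]
blob 280 uv [170. 145.] mid [0.7158 0.4382] z 0.046 ext [0.062 0.065] bgr [155. 181. 203.]
blob 96 uv [399. 155.] mid [ 0.6684 -0.3268] z 0.058 ext [0.031 0.033] bgr [149.5 161.  171. ]
blob 102 uv [378. 158.] mid [ 0.6599 -0.2537] z 0.049 ext [0.036 0.036] bgr [206.  215.5   0. ]
blob 96 uv [214. 165.] mid [0.6451 0.2892] z 0.064 ext [0.035 0.032] bgr [141. 157. 169.]
blob 101 uv [389. 186.] mid [ 0.5644 -0.2863] z 0.048 ext [0.037 0.036] bgr [230. 244. 252.]
panel top 51 x range [-0.1782 -0.1766 -0.1744]
y slope fit [ 0.0002 -0.1765]
t 24.25 pos [0.513  0.0811 0.1524] psi 94.95 tilt [-0.     0.006 -1.   ] shift [-0.3675  0.0173  0.0126] wz -0.0038 j6 -0.08 gap 0.681
```

>>> {"name": "arm_command", "arguments": {"series": [{"tx": -0.046, "ty": 0.0022, "tz": 0, "wx": 0, "wy": 0, "wz": 0, "claw": 0.7}, {"tx": -0.046, "ty": 0.0022, "tz": 0, "wx": 0, "wy": 0, "wz": 0, "claw": 0.7}, {"tx": -0.046, "ty": 0.0022, "tz": 0, "wx": 0, "wy": 0, "wz": 0, "claw": 0.7}, {"tx": -0.046, "ty": 0.0022, "tz": 0, "wx": 0, "wy": 0, "wz": 0, "claw": 0.7}, {"tx": -0.046, "ty": 0.0022, "tz": 0, "wx": 0, "wy": 0, "wz": 0, "claw": 0.7}, {"tx": -0.046, "ty": 0.0022, "tz": 0, "wx": 0, "wy": 0, "wz": 0, "claw": 0.7}, {"tx": -0.046, "ty": 0.0022, "tz": 0, "wx": 0, "wy": 0, "wz": 0, "claw": 0.7}, {"tx": -0.046, "ty": 0.0022, "tz": 0, "wx": 0, "wy": 0, "wz": 0, "claw": 0.7}, {"tx": 0, "ty": 0, "tz": 0.03, "wx": 0, "wy": 0, "wz": 0, "claw": 0.7}, {"tx": 0, "ty": 0, "tz": 0, "wx": 0, "wy": 0, "wz": 0, "claw": 0.7}, {"tx": 0, "ty": 0, "tz": 0, "wx": 0, "wy": 0, "wz": 0, "claw": 0.7}]}}

```text
time: 25.35
eef_pos: [0.5584, -0.2825, 0.117]
eef_rot: [0.676, 0.737, -0.0, -0.003]
force: [0.2, -0.9, -0.2]
finger_gap: 0.701
finger_force: 0.0
```

```bash
python3 head.py
```

```text
head [363, 0, 120, 59, 787] [ 0.6175 -0.1474] [93. 99. 94.] [0.087 0.038] 0.0481
head [422, 153, 49, 46, 1694] [ 0.6585 -0.2516] [240. 247. 101.] [0.038 0.038] 0.0475
head [306, 181, 45, 45, 1494] [ 0.5623 -0.2846] [254. 255. 255.] [0.038 0.037] 0.0475
head [420, 235, 44, 44, 922] [ 0.6655 -0.3233] [ 81.   97.5 111. ] [0.031 0.033] 0.0558
t 25.4 pos [ 0.5595 -0.2828  0.1186] psi 94.99 tilt [ 0.002 -0.002 -1.   ] shift [-0.0022  0.0028  0.1196] wz -0.0031 j6 -0.68 gap 0.7
```

>>> {"name": "arm_command", "arguments": {"series": [{"tx": -0.0015, "ty": 0.002, "tz": 0.04, "wx": 0, "wy": 0, "wz": 0, "claw": 0.7}, {"tx": 0, "ty": 0, "tz": 0.04, "wx": 0, "wy": 0, "wz": 0, "claw": 0.7}, {"tx": 0, "ty": 0, "tz": 0.02, "wx": 0, "wy": 0, "wz": 0, "claw": 0.7}, {"tx": 0, "ty": 0, "tz": 0.01, "wx": 0, "wy": 0, "wz": 0, "claw": 0.7}, {"tx": 0, "ty": 0, "tz": 0.006, "wx": 0, "wy": 0, "wz": 0, "claw": 0.7}, {"tx": 0, "ty": 0, "tz": 0, "wx": 0, "wy": 0, "wz": 0, "claw": 0.7}, {"tx": 0, "ty": 0, "tz": 0, "wx": 0, "wy": 0, "wz": 0, "claw": 0.7}]}}

```text
time: 26.1
eef_pos: [0.5636, -0.2861, 0.0055]
eef_rot: [0.676, 0.737, 0.0, 0.001]
force: [1.1, -0.2, -0.5]
finger_gap: 0.703
finger_force: 0.0
```

>>> {"name": "arm_command", "arguments": {"series": [{"tx": 0, "ty": 0, "tz": 0, "wx": 0, "wy": 0, "wz": 0, "claw": 0.35}, {"tx": 0, "ty": 0, "tz": 0, "wx": 0, "wy": 0, "wz": 0, "claw": 0.35}, {"tx": 0, "ty": 0, "tz": 0, "wx": 0, "wy": 0, "wz": 0, "claw": 0.35}, {"tx": 0, "ty": 0, "tz": 0, "wx": 0, "wy": 0, "wz": 0, "claw": 0.35}, {"tx": 0, "ty": 0, "tz": 0, "wx": 0, "wy": 0, "wz": 0, "claw": 0.35}, {"tx": 0, "ty": 0, "tz": 0, "wx": 0, "wy": 0, "wz": 0, "claw": 0.35}], "force": 20}}

```text
time: 26.7
eef_pos: [0.5625, -0.2856, 0.0039]
eef_rot: [0.676, 0.737, 0.0, 0.0]
force: [-0.6, 0.6, 1.6]
finger_gap: 0.424
finger_force: 20.0
```

```bash
python3 -c "
from h import *
go(.5158,.024,.14,None)"
```

```text
t 26.7 pos [ 0.5625 -0.2856  0.0039] psi 94.94 tilt [-0.  0. -1.] shift [ 0.3125 -0.0198 -0.1362] wz 0 j6 -0.68 gap 0.424
```

>>> {"name": "arm_command", "arguments": {"series": [{"tx": 0, "ty": 0, "tz": -0.02, "wx": 0, "wy": 0, "wz": 0, "claw": 0.35}, {"tx": 0, "ty": 0, "tz": -0.04, "wx": 0, "wy": 0, "wz": 0, "claw": 0.35}, {"tx": 0, "ty": 0, "tz": -0.05, "wx": 0, "wy": 0, "wz": 0, "claw": 0.35}, {"tx": 0, "ty": 0, "tz": -0.026, "wx": 0, "wy": 0, "wz": 0, "claw": 0.35}, {"tx": 0.0446, "ty": -0.0028, "tz": 0, "wx": 0, "wy": 0, "wz": 0, "claw": 0.35}, {"tx": 0.0446, "ty": -0.0028, "tz": 0, "wx": 0, "wy": 0, "wz": 0, "claw": 0.35}, {"tx": 0.0446, "ty": -0.0028, "tz": 0, "wx": 0, "wy": 0, "wz": 0, "claw": 0.35}, {"tx": 0.0446, "ty": -0.0028, "tz": 0, "wx": 0, "wy": 0, "wz": 0, "claw": 0.35}, {"tx": 0.0446, "ty": -0.0028, "tz": 0, "wx": 0, "wy": 0, "wz": 0, "claw": 0.35}, {"tx": 0.0446, "ty": -0.0028, "tz": 0, "wx": 0, "wy": 0, "wz": 0, "claw": 0.35}, {"tx": 0.0446, "ty": -0.0028, "tz": 0, "wx": 0, "wy": 0, "wz": 0, "claw": 0.35}, {"tx": 0, "ty": 0, "tz": 0, "wx": 0, "wy": 0, "wz": 0, "claw": 0.35}]}}

```text
time: 27.9
eef_pos: [0.5143, 0.0287, 0.1392]
eef_rot: [0.674, 0.739, 0.0, -0.001]
force: [-0.7, -1.0, -1.5]
finger_gap: 0.419
finger_force: 20.0
```

>>> {"name": "arm_command", "arguments": {"series": [{"tx": 0, "ty": 0, "tz": 0.04, "wx": 0, "wy": 0, "wz": 0, "claw": 0.35}, {"tx": 0, "ty": 0, "tz": 0, "wx": 0, "wy": 0, "wz": 0, "claw": 0.35}, {"tx": 0, "ty": 0, "tz": 0, "wx": 0, "wy": 0, "wz": 0, "claw": 0.35}, {"tx": 0, "ty": 0, "tz": 0, "wx": 0, "wy": 0, "wz": 0, "claw": 0.35}]}}

```text
time: 28.3
eef_pos: [0.5168, 0.0231, 0.1009]
eef_rot: [0.676, 0.737, 0.0, 0.001]
force: [0.7, 0.0, -0.1]
finger_gap: 0.418
finger_force: 20.0
```

```bash
python3 head.py 0.042; python3 -c "
from h import *
go(.5161,.024,.014,None)"
```

```text
head [230, 0, 28, 273, 2129] [0.4561 0.0654] [88. 93. 89.] [0.018 0.199] 0.0547
head [293, 17, 57, 62, 2721] [0.5053 0.1384] [157. 173. 178.] [0.038 0.037] 0.0566
head [296, 110, 53, 54, 2172] [0.5109 0.0794] [157. 172. 179.] [0.038 0.038] 0.0565
t 28.35 pos [0.5171 0.0231 0.1012] psi 94.89 tilt [-0.     0.002 -1.   ] shift [ 0.0567 -0.0016  0.1021] wz -0.005 j6 -0.19 gap 0.421
t 28.35 pos [0.5171 0.0231 0.1012] psi 94.89 tilt [-0.     0.002 -1.   ] shift [ 0.001  -0.0011  0.0872] wz 0 j6 -0.19 gap 0.421
```

Both placed insulators are upright in their bays. Lowering w3 into bay2.

>>> {"name": "arm_command", "arguments": {"series": [{"tx": 0.001, "ty": -0.001, "tz": 0.03, "wx": 0, "wy": 0, "wz": 0, "claw": 0.35}, {"tx": 0, "ty": 0, "tz": 0.03, "wx": 0, "wy": 0, "wz": 0, "claw": 0.35}, {"tx": 0, "ty": 0, "tz": 0.015, "wx": 0, "wy": 0, "wz": 0, "claw": 0.35}, {"tx": 0, "ty": 0, "tz": 0.008, "wx": 0, "wy": 0, "wz": 0, "claw": 0.35}, {"tx": 0, "ty": 0, "tz": 0.004, "wx": 0, "wy": 0, "wz": 0, "claw": 0.35}, {"tx": 0, "ty": 0, "tz": 0, "wx": 0, "wy": 0, "wz": 0, "claw": 0.35}, {"tx": 0, "ty": 0, "tz": 0, "wx": 0, "wy": 0, "wz": 0, "claw": 0.35}, {"tx": 0, "ty": 0, "tz": 0, "wx": 0, "wy": 0, "wz": 0, "claw": 0.35}]}}

```text
time: 29.15
eef_pos: [0.5157, 0.0247, 0.0137]
eef_rot: [0.676, 0.737, 0.001, 0.001]
force: [-0.1, -0.1, -1.3]
finger_gap: 0.416
finger_force: 20.0
```

>>> {"name": "arm_command", "arguments": {"series": [{"tx": 0, "ty": 0, "tz": 0.001, "wx": 0, "wy": 0, "wz": 0, "claw": 0.35}, {"tx": 0, "ty": 0, "tz": 0, "wx": 0, "wy": 0, "wz": 0, "claw": 0.35}, {"tx": 0, "ty": 0, "tz": 0, "wx": 0, "wy": 0, "wz": 0, "claw": 0.35}]}}

```text
time: 29.45
eef_pos: [0.5158, 0.0248, 0.0128]
eef_rot: [0.676, 0.737, 0.001, 0.001]
force: [-1.2, 1.0, 5.9]
finger_gap: 0.418
finger_force: 20.0
```

>>> {"name": "arm_command", "arguments": {"series": [{"tx": 0, "ty": 0, "tz": 0, "wx": 0, "wy": 0, "wz": 0, "claw": 0.58}, {"tx": 0, "ty": 0, "tz": 0, "wx": 0, "wy": 0, "wz": 0, "claw": 0.58}, {"tx": 0, "ty": 0, "tz": 0, "wx": 0, "wy": 0, "wz": 0, "claw": 0.58}, {"tx": 0, "ty": 0, "tz": 0, "wx": 0, "wy": 0, "wz": 0, "claw": 0.58}, {"tx": 0, "ty": 0, "tz": -0.02, "wx": 0, "wy": 0, "wz": 0, "claw": 0.58}, {"tx": 0, "ty": 0, "tz": -0.04, "wx": 0, "wy": 0, "wz": 0, "claw": 0.58}, {"tx": 0, "ty": 0, "tz": -0.05, "wx": 0, "wy": 0, "wz": 0, "claw": 0.58}, {"tx": 0, "ty": 0, "tz": -0.02, "wx": 0, "wy": 0, "wz": 0, "claw": 0}, {"tx": 0, "ty": 0, "tz": 0, "wx": 0, "wy": 0, "wz": 0, "claw": 0}]}}

```text
time: 30.35
eef_pos: [0.5178, 0.0245, 0.146]
eef_rot: [0.676, 0.737, 0.002, 0.003]
force: [0.2, -0.2, -0.3]
finger_gap: 0.476
finger_force: 0.0
```

```bash
python3 ins.py t3.png | grep -v bay; python3 -c "
from h import *
print(tw(-.215,.049),tw(-.179,.049))
go(*(tw(-.225,.049)+[-.0015,.0025]),.14,95.17)"
```

```text
blob 63 uv [268. 120.] mid [0.7933 0.1063] z 0.058 ext [0.012 0.085] bgr [ 84.  95. 102.]
blob 284 uv [170. 145.] mid [0.7156 0.4373] z 0.046 ext [0.063 0.065] bgr [155. 182. 204.]
blob 100 uv [399. 155.] mid [ 0.6685 -0.3269] z 0.058 ext [0.032 0.032] bgr [149.5 161.  172. ]
blob 102 uv [378. 158.] mid [ 0.6598 -0.2537] z 0.049 ext [0.036 0.036] bgr [206. 216.   0.]
blob 93 uv [214. 165.] mid [0.6445 0.2897] z 0.064 ext [0.034 0.032] bgr [143. 158. 170.]
blob 72 uv [277. 204.] mid [0.5125 0.082 ] z 0.057 ext [0.037 0.023] bgr [217.  230.  236.5]
blob 105 uv [228. 251.] mid [0.3617 0.2409] z 0.048 ext [0.035 0.035] bgr [ 18.  29. 204.]
panel top 30 x range [-0.1783 -0.1766 -0.1742]
y slope fit [ 0.0034 -0.1767]
[0.41945924 0.04102676] [0.45531278 0.04427076]
t 30.4 pos [0.5161 0.0247 0.1433] psi 94.95 tilt [-0.001  0.004 -1.   ] shift [ 0.0272 -0.1062  0.0029] wz -0.0039 j6 -0.19 gap 0.435
```

View pics/t3.png

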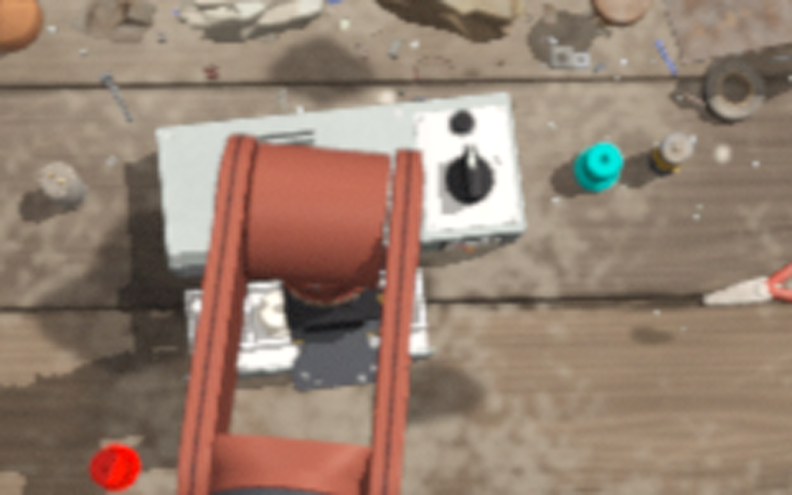

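The selector is at safe, with its pointer toward the back. The top view is mostly blocked by the arm, but the wrist check confirmed bays 0 and 1. I'll move in front of the drawer and check bay2 on the way.

>>> {"name": "arm_command", "arguments": {"series": [{"tx": 0.009, "ty": -0.0354, "tz": 0, "wx": 0, "wy": 0, "wz": 0, "claw": 0}, {"tx": 0.009, "ty": -0.0354, "tz": 0, "wx": 0, "wy": 0, "wz": 0, "claw": 0}, {"tx": 0.009, "ty": -0.0354, "tz": 0, "wx": 0, "wy": 0, "wz": 0, "claw": 0}, {"tx": 0, "ty": 0, "tz": 0, "wx": 0, "wy": 0, "wz": 0, "claw": 0}, {"tx": 0, "ty": 0, "tz": 0, "wx": 0, "wy": 0, "wz": 0, "claw": 0}]}}

```text
time: 30.9
eef_pos: [0.4057, 0.0427, 0.1402]
eef_rot: [0.676, 0.737, -0.0, -0.001]
force: [-0.2, -0.0, -0.6]
finger_gap: 0.025
finger_force: 0.0
```

```bash
python3 - <<'E'
from h import *
for n in ('top','wrist'):
    d=cam(n); P=cloud(d); x=(P[...,:2]-C)@np.array([np.cos(YAW),np.sin(YAW)]); y=(P[...,:2]-C)@np.array([-np.sin(YAW),np.cos(YAW)])
    g=(x>-.165)&(x<-.075)&(abs(y-.049)<.12)&(P[...,2]>.045)&(P[...,2]<.068)
    k,L,st,c=cv2.connectedComponentsWithStats(g.astype(np.uint8))
    for i in range(1,k):
        if st[i,4]>50: print(n,'head tester xy',[round((a[L==i].min()+a[L==i].max())/2,4) for a in (x,y)],'ext',np.ptp(x[L==i]).round(3),np.ptp(y[L==i]).round(3),'z',np.median(P[...,2][L==i]).round(4))
go(*(tw(-.225,.049)+[-.0015,.0025]),.003,95.17)
E
```

```text
wrist head tester xy [np.float64(-0.1208), np.float64(0.1384)] ext 0.038 0.037 z 0.0565
wrist head tester xy [np.float64(-0.1205), np.float64(0.0794)] ext 0.039 0.037 z 0.0564
wrist head tester xy [np.float64(-0.121), np.float64(0.0254)] ext 0.038 0.038 z 0.0564
t 31.0 pos [0.4072 0.0424 0.1411] psi 94.94 tilt [ 0. -0. -1.] shift [0.0002 0.0009 0.1381] wz -0.0041 j6 -0.18 gap 0.013
```

All three heads stand within 3 mm of their bay centres at the right height (0.0565). I'll lower in front of the panel.

>>> {"name": "arm_command", "arguments": {"series": [{"tx": 0, "ty": 0, "tz": 0.045, "wx": 0, "wy": 0, "wz": 0, "claw": 0}, {"tx": 0, "ty": 0, "tz": 0.045, "wx": 0, "wy": 0, "wz": 0, "claw": 0}, {"tx": 0, "ty": 0, "tz": 0.03, "wx": 0, "wy": 0, "wz": 0, "claw": 0}, {"tx": 0, "ty": 0, "tz": 0.018, "wx": 0, "wy": 0, "wz": 0, "claw": 0}, {"tx": 0, "ty": 0, "tz": 0, "wx": 0, "wy": 0, "wz": 0, "claw": 0}, {"tx": 0, "ty": 0.02, "tz": 0, "wx": 0, "wy": 0, "wz": 0, "claw": 0}, {"tx": 0, "ty": 0.01, "tz": 0, "wx": 0, "wy": 0, "wz": 0, "claw": 0}, {"tx": 0, "ty": 0.003, "tz": 0, "wx": 0, "wy": 0, "wz": 0, "claw": 0}, {"tx": 0, "ty": 0, "tz": 0, "wx": 0, "wy": 0, "wz": 0, "claw": 0}]}}

```text
time: 31.9
eef_pos: [0.4404, 0.0453, 0.0043]
eef_rot: [0.676, 0.737, 0.0, 0.0]
force: [0.2, 0.8, 0.3]
finger_gap: 0.003
finger_force: 0.0
```

>>> {"name": "arm_command", "arguments": {"series": [{"tx": 0, "ty": 0.002, "tz": 0, "wx": 0, "wy": 0, "wz": 0, "claw": 0}, {"tx": 0, "ty": 0.003, "tz": 0, "wx": 0, "wy": 0, "wz": 0, "claw": 0}, {"tx": 0, "ty": 0.004, "tz": 0, "wx": 0, "wy": 0, "wz": 0, "claw": 0}, {"tx": 0, "ty": 0.005, "tz": 0, "wx": 0, "wy": 0, "wz": 0, "claw": 0}, {"tx": 0, "ty": 0.005, "tz": 0, "wx": 0, "wy": 0, "wz": 0, "claw": 0}, {"tx": 0, "ty": 0.005, "tz": 0, "wx": 0, "wy": 0, "wz": 0, "claw": 0}, {"tx": 0, "ty": 0.005, "tz": 0, "wx": 0, "wy": 0, "wz": 0, "claw": 0}, {"tx": 0, "ty": 0.005, "tz": 0, "wx": 0, "wy": 0, "wz": 0, "claw": 0}, {"tx": 0, "ty": 0.005, "tz": 0, "wx": 0, "wy": 0, "wz": 0, "claw": 0}, {"tx": 0, "ty": 0.005, "tz": 0, "wx": 0, "wy": 0, "wz": 0, "claw": 0}, {"tx": 0, "ty": 0.004, "tz": 0, "wx": 0, "wy": 0, "wz": 0, "claw": 0}, {"tx": 0, "ty": 0.003, "tz": 0, "wx": 0, "wy": 0, "wz": 0, "claw": 0}]}}

```text
time: 33.1
eef_pos: [0.4907, 0.0499, 0.0036]
eef_rot: [0.676, 0.737, 0.0, -0.0]
force: [-4.0, 1.0, 4.6]
finger_gap: 0.004
finger_force: 2.2
```

>>> {"name": "arm_command", "arguments": {"series": [{"tx": 0, "ty": 0.004, "tz": 0, "wx": 0, "wy": 0, "wz": 0, "claw": 0}, {"tx": 0, "ty": 0.005, "tz": 0, "wx": 0, "wy": 0, "wz": 0, "claw": 0}, {"tx": 0, "ty": 0.005, "tz": 0, "wx": 0, "wy": 0, "wz": 0, "claw": 0}, {"tx": 0, "ty": 0.005, "tz": 0, "wx": 0, "wy": 0, "wz": 0, "claw": 0}, {"tx": 0, "ty": 0.005, "tz": 0, "wx": 0, "wy": 0, "wz": 0, "claw": 0}, {"tx": 0, "ty": 0.005, "tz": 0, "wx": 0, "wy": 0, "wz": 0, "claw": 0}, {"tx": 0, "ty": 0.005, "tz": 0, "wx": 0, "wy": 0, "wz": 0, "claw": 0}, {"tx": 0, "ty": 0.004, "tz": 0, "wx": 0, "wy": 0, "wz": 0, "claw": 0}, {"tx": 0, "ty": 0.003, "tz": 0, "wx": 0, "wy": 0, "wz": 0, "claw": 0}]}}

```text
time: 34.0
eef_pos: [0.5306, 0.0535, 0.0034]
eef_rot: [0.676, 0.737, -0.001, -0.001]
force: [-11.8, 1.1, 11.7]
finger_gap: 0.009
finger_force: 6.8
```

```bash
python3 -c "
from h import *
s=sensors.observe(); print('tester x',(s['eef_pos'][:2]-C)@[np.cos(YAW),np.sin(YAW)],s['force'])"
```

```text
tester x -0.10314290453600887 [-11.75654113   1.07745138  11.73681537]
```

>>> {"name": "arm_command", "arguments": {"series": [{"tx": 0, "ty": 0.003, "tz": 0, "wx": 0, "wy": 0, "wz": 0, "claw": 0}, {"tx": 0, "ty": 0.003, "tz": 0, "wx": 0, "wy": 0, "wz": 0, "claw": 0}, {"tx": 0, "ty": 0.003, "tz": 0, "wx": 0, "wy": 0, "wz": 0, "claw": 0}, {"tx": 0, "ty": 0.002, "tz": 0, "wx": 0, "wy": 0, "wz": 0, "claw": 0}, {"tx": 0, "ty": 0.001, "tz": 0, "wx": 0, "wy": 0, "wz": 0, "claw": 0}]}}

```text
time: 34.5
eef_pos: [0.5429, 0.0546, 0.0034]
eef_rot: [0.676, 0.737, -0.0, -0.0]
force: [-4.9, 2.4, 4.5]
finger_gap: 0.008
finger_force: 2.8
```

>>> {"name": "arm_command", "arguments": {"series": [{"tx": 0, "ty": 0.002, "tz": 0, "wx": 0, "wy": 0, "wz": 0, "claw": 0}, {"tx": 0, "ty": 0.002, "tz": 0, "wx": 0, "wy": 0, "wz": 0, "claw": 0}, {"tx": 0, "ty": 0.002, "tz": 0, "wx": 0, "wy": 0, "wz": 0, "claw": 0}, {"tx": 0, "ty": 0, "tz": 0, "wx": 0, "wy": 0, "wz": 0, "claw": 0}]}}

```text
time: 34.9
eef_pos: [0.5482, 0.055, 0.0034]
eef_rot: [0.676, 0.737, -0.001, -0.001]
force: [-8.7, 2.1, 8.0]
finger_gap: 0.003
finger_force: 4.6
```

>>> {"name": "arm_command", "arguments": {"series": [{"tx": 0, "ty": 0.001, "tz": 0, "wx": 0, "wy": 0, "wz": 0, "claw": 0}, {"tx": 0, "ty": 0.001, "tz": 0, "wx": 0, "wy": 0, "wz": 0, "claw": 0}, {"tx": 0, "ty": 0, "tz": 0, "wx": 0, "wy": 0, "wz": 0, "claw": 0}]}}

```text
time: 35.2
eef_pos: [0.5481, 0.055, 0.0034]
eef_rot: [0.676, 0.737, -0.002, -0.002]
force: [-16.9, -0.9, 14.7]
finger_gap: 0.005
finger_force: 9.7
```

>>> {"name": "arm_command", "arguments": {"series": [{"tx": 0, "ty": 0.001, "tz": 0, "wx": 0, "wy": 0, "wz": 0, "claw": 0}, {"tx": 0, "ty": 0.001, "tz": 0, "wx": 0, "wy": 0, "wz": 0, "claw": 0}, {"tx": 0, "ty": 0, "tz": 0, "wx": 0, "wy": 0, "wz": 0, "claw": 0}]}}

```text
time: 35.5
eef_pos: [0.5479, 0.055, 0.0033]
eef_rot: [0.676, 0.737, -0.004, -0.004]
force: [-26.3, -1.3, 22.3]
finger_gap: 0.006
finger_force: 15.0
```

It has stalled with rising force, so it is at the stop. I'll back off gently and see whether the latch caught.

>>> {"name": "arm_command", "arguments": {"series": [{"tx": 0, "ty": -0.003, "tz": 0, "wx": 0, "wy": 0, "wz": 0, "claw": 0}, {"tx": 0, "ty": -0.003, "tz": 0, "wx": 0, "wy": 0, "wz": 0, "claw": 0}, {"tx": 0, "ty": -0.005, "tz": 0, "wx": 0, "wy": 0, "wz": 0, "claw": 0}, {"tx": 0, "ty": -0.01, "tz": 0, "wx": 0, "wy": 0, "wz": 0, "claw": 0}, {"tx": 0, "ty": -0.02, "tz": 0, "wx": 0, "wy": 0, "wz": 0, "claw": 0}, {"tx": 0, "ty": -0.03, "tz": 0, "wx": 0, "wy": 0, "wz": 0, "claw": 0}, {"tx": 0, "ty": -0.03, "tz": 0, "wx": 0, "wy": 0, "wz": 0, "claw": 0}, {"tx": 0, "ty": -0.03, "tz": 0, "wx": 0, "wy": 0, "wz": 0, "claw": 0}, {"tx": 0, "ty": 0, "tz": -0.04, "wx": 0, "wy": 0, "wz": 0, "claw": 0}, {"tx": 0, "ty": 0, "tz": -0.05, "wx": 0, "wy": 0, "wz": 0, "claw": 0.4}, {"tx": 0, "ty": 0, "tz": -0.05, "wx": 0, "wy": 0, "wz": 0, "claw": 0.4}, {"tx": 0, "ty": 0, "tz": 0, "wx": 0, "wy": 0, "wz": 0, "claw": 0.4}]}}

```text
time: 36.7
eef_pos: [0.4281, 0.0432, 0.1514]
eef_rot: [0.676, 0.737, 0.005, 0.006]
force: [1.3, -0.6, 0.1]
finger_gap: 0.194
finger_force: 0.0
```

```bash
python3 - <<'E'
from h import *
d=cam('top'); s=cam('scene'); P=cloud(d); x=(P[...,:2]-C)@np.array([np.cos(YAW),np.sin(YAW)]); y=(P[...,:2]-C)@np.array([-np.sin(YAW),np.cos(YAW)])
g=(abs(y-.049)<.1)&(P[...,2]>.06)&(P[...,2]<.085)&(x>-.2)&(x<.1); print('front edge x',np.percentile(x[g],[.5,1,2]).round(4))
g=(abs(y+.125)<.03)&(x>.02)&(x<.07)&(P[...,2]>.083)&(P[...,2]<.1); print('btn z',P[...,2][g].max() if g.any() else None)
g=(abs(y+.125)<.04)&(abs(x+.015)<.04)&(P[...,2]>.105)&(P[...,2]<.13); print('bar',g.sum(),cv2.minAreaRect(P[g][:,:2].astype(np.float32)) if g.any() else '')
a=cv2.resize(d['frame'][130:240,210:370],(560,385),interpolation=cv2.INTER_CUBIC)
cv2.imwrite('pics/t4.png',a)
go(.6335,-.1115,.15,185.17)
E
```

```text
front edge x [-0.074  -0.0737 -0.0733]
btn z 0.0939425695218088
bar 78 ((0.6340481042861938, -0.11374838650226593), (0.04909079894423485, 0.013622667640447617), 5.6584906578063965)
t 36.8 pos [0.4241 0.0435 0.1452] psi 94.93 tilt [-0.001  0.005 -1.   ] shift [-0.1725  0.1953 -0.0036] wz -1.575 j6 -0.17 gap 0.286
```

View pics/t4.png

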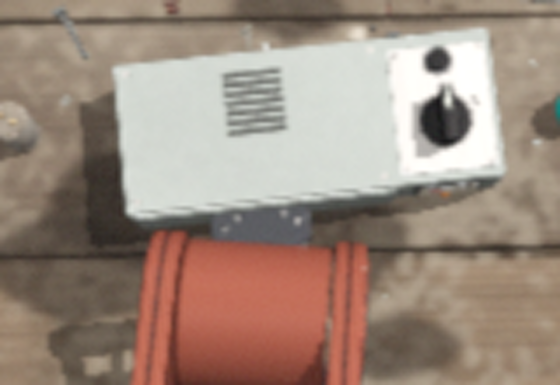

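The drawer front is at -0.074, which is home, the button is up and the selector is at safe. I'll go over the knob and turn the tool to psi 185°.

>>> {"name": "arm_command", "arguments": {"series": [{"tx": -0.0288, "ty": 0.0326, "tz": 0, "wx": 0, "wy": 0, "wz": 0, "claw": 0.4}, {"tx": -0.0288, "ty": 0.0326, "tz": 0, "wx": 0, "wy": 0, "wz": 0, "claw": 0.4}, {"tx": -0.0288, "ty": 0.0326, "tz": 0, "wx": 0, "wy": 0, "wz": 0, "claw": 0.4}, {"tx": -0.0288, "ty": 0.0326, "tz": 0, "wx": 0, "wy": 0, "wz": 0, "claw": 0.4}, {"tx": -0.0288, "ty": 0.0326, "tz": 0, "wx": 0, "wy": 0, "wz": 0, "claw": 0.4}, {"tx": -0.0288, "ty": 0.0326, "tz": 0, "wx": 0, "wy": 0, "wz": 0, "claw": 0.4}]}}

```text
time: 37.4
eef_pos: [0.6322, -0.1124, 0.1404]
eef_rot: [0.676, 0.737, -0.001, -0.002]
force: [-0.0, 0.1, -0.2]
finger_gap: 0.403
finger_force: 0.0
```

>>> {"name": "arm_command", "arguments": {"series": [{"tx": 0, "ty": 0, "tz": 0, "wx": 0, "wy": 0, "wz": -0.1432, "claw": 0.4}, {"tx": 0, "ty": 0, "tz": 0, "wx": 0, "wy": 0, "wz": -0.1432, "claw": 0.4}, {"tx": 0, "ty": 0, "tz": 0, "wx": 0, "wy": 0, "wz": -0.1432, "claw": 0.4}, {"tx": 0, "ty": 0, "tz": 0, "wx": 0, "wy": 0, "wz": -0.1432, "claw": 0.4}, {"tx": 0, "ty": 0, "tz": 0, "wx": 0, "wy": 0, "wz": -0.1432, "claw": 0.4}, {"tx": 0, "ty": 0, "tz": 0, "wx": 0, "wy": 0, "wz": -0.1432, "claw": 0.4}, {"tx": 0, "ty": 0, "tz": 0, "wx": 0, "wy": 0, "wz": -0.1432, "claw": 0.4}, {"tx": 0, "ty": 0, "tz": 0, "wx": 0, "wy": 0, "wz": -0.1432, "claw": 0.4}, {"tx": 0, "ty": 0, "tz": 0, "wx": 0, "wy": 0, "wz": -0.1432, "claw": 0.4}, {"tx": 0, "ty": 0, "tz": 0, "wx": 0, "wy": 0, "wz": -0.1432, "claw": 0.4}, {"tx": 0, "ty": 0, "tz": 0, "wx": 0, "wy": 0, "wz": -0.1432, "claw": 0.4}, {"tx": 0, "ty": 0, "tz": 0, "wx": 0, "wy": 0, "wz": 0, "claw": 0.4}]}}

```text
time: 38.6
eef_pos: [0.6309, -0.1112, 0.1408]
eef_rot: [-0.046, 0.999, 0.001, -0.002]
force: [-0.1, 0.8, -0.6]
finger_gap: 0.397
finger_force: 0.0
```

```bash
sed -i 's/^go.*/go(.6330,-.1112,.066,185.17)/' kn.py; python3 kn.py
```

```text
1362
((0.6319147944450378, -0.1118684634566307), (0.051229096949100494, 0.013838143087923527), 5.528052806854248) 0.11668799795698673
t 38.65 pos [ 0.6311 -0.1112  0.1412] psi -174.99 tilt [ 0.003  0.001 -1.   ] shift [-0.0021 -0.0003  0.0752] wz -0.0027 j6 -1.96 gap 0.4
```

>>> {"name": "arm_command", "arguments": {"series": [{"tx": -0.001, "ty": 0.0003, "tz": 0.03, "wx": 0, "wy": 0, "wz": 0, "claw": 0.4}, {"tx": 0, "ty": 0, "tz": 0.02, "wx": 0, "wy": 0, "wz": 0, "claw": 0.4}, {"tx": 0, "ty": 0, "tz": 0.015, "wx": 0, "wy": 0, "wz": 0, "claw": 0.4}, {"tx": 0, "ty": 0, "tz": 0.01, "wx": 0, "wy": 0, "wz": 0, "claw": 0.4}, {"tx": 0, "ty": 0, "tz": 0, "wx": 0, "wy": 0, "wz": 0, "claw": 0.4}, {"tx": 0, "ty": 0, "tz": 0, "wx": 0, "wy": 0, "wz": 0, "claw": 0.4}, {"tx": 0, "ty": 0, "tz": 0, "wx": 0, "wy": 0, "wz": 0, "claw": 0}, {"tx": 0, "ty": 0, "tz": 0, "wx": 0, "wy": 0, "wz": 0, "claw": 0}, {"tx": 0, "ty": 0, "tz": 0, "wx": 0, "wy": 0, "wz": 0, "claw": 0}, {"tx": 0, "ty": 0, "tz": 0, "wx": 0, "wy": 0, "wz": 0, "claw": 0}, {"tx": 0, "ty": 0, "tz": 0, "wx": 0, "wy": 0, "wz": 0, "claw": 0}], "force": 40}}

```text
time: 39.75
eef_pos: [0.6338, -0.1115, 0.0694]
eef_rot: [-0.045, 0.999, -0.0, 0.001]
force: [0.4, -1.5, 2.3]
finger_gap: 0.161
finger_force: 40.0
```

The bar is gripped. The drawer is home, so I'll turn 60° clockwise to test.

>>> {"name": "arm_command", "arguments": {"series": [{"tx": 0, "ty": 0, "tz": 0, "wx": 0, "wy": 0, "wz": 0.105, "claw": 0}, {"tx": 0, "ty": 0, "tz": 0, "wx": 0, "wy": 0, "wz": 0.105, "claw": 0}, {"tx": 0, "ty": 0, "tz": 0, "wx": 0, "wy": 0, "wz": 0.105, "claw": 0}, {"tx": 0, "ty": 0, "tz": 0, "wx": 0, "wy": 0, "wz": 0.105, "claw": 0}, {"tx": 0, "ty": 0, "tz": 0, "wx": 0, "wy": 0, "wz": 0.105, "claw": 0}, {"tx": 0, "ty": 0, "tz": 0, "wx": 0, "wy": 0, "wz": 0.105, "claw": 0}, {"tx": 0, "ty": 0, "tz": 0, "wx": 0, "wy": 0, "wz": 0.105, "claw": 0}, {"tx": 0, "ty": 0, "tz": 0, "wx": 0, "wy": 0, "wz": 0.105, "claw": 0}, {"tx": 0, "ty": 0, "tz": 0, "wx": 0, "wy": 0, "wz": 0.105, "claw": 0}, {"tx": 0, "ty": 0, "tz": 0, "wx": 0, "wy": 0, "wz": 0.105, "claw": 0}, {"tx": 0, "ty": 0, "tz": 0, "wx": 0, "wy": 0, "wz": 0, "claw": 0}, {"tx": 0, "ty": 0, "tz": 0, "wx": 0, "wy": 0, "wz": 0, "claw": 0}]}}

```text
time: 40.95
eef_pos: [0.6337, -0.1119, 0.0694]
eef_rot: [0.46, 0.888, -0.0, 0.001]
force: [-0.9, -3.8, 4.5]
finger_gap: 0.159
finger_force: 40.0
```

>>> {"name": "arm_command", "arguments": {"series": [{"tx": 0, "ty": 0, "tz": 0, "wx": 0, "wy": 0, "wz": 0, "claw": 0.4}, {"tx": 0, "ty": 0, "tz": 0, "wx": 0, "wy": 0, "wz": 0, "claw": 0.4}, {"tx": 0, "ty": 0, "tz": 0, "wx": 0, "wy": 0, "wz": 0, "claw": 0.4}, {"tx": 0, "ty": 0, "tz": -0.03, "wx": 0, "wy": 0, "wz": 0, "claw": 0.4}, {"tx": 0, "ty": 0, "tz": -0.05, "wx": 0, "wy": 0, "wz": 0, "claw": 0.4}, {"tx": 0, "ty": 0, "tz": -0.03, "wx": 0, "wy": 0, "wz": 0, "claw": 0.4}, {"tx": 0, "ty": 0, "tz": 0, "wx": 0, "wy": 0, "wz": 0, "claw": 0.4}, {"tx": 0, "ty": 0, "tz": 0, "wx": 0, "wy": 0, "wz": 0, "claw": 0.4}]}}

```text
time: 41.75
eef_pos: [0.6338, -0.1107, 0.1792]
eef_rot: [0.461, 0.887, 0.0, 0.001]
force: [-0.5, 0.3, -0.9]
finger_gap: 0.399
finger_force: 0.0
```

```bash
python3 kn.py; python3 - <<'E'
from h import *
d=cam('top'); P=cloud(d); x=(P[...,:2]-C)@np.array([np.cos(YAW),np.sin(YAW)]); y=(P[...,:2]-C)@np.array([-np.sin(YAW),np.cos(YAW)])
g=(abs(y-.1)<.06)&(P[...,2]>.06)&(P[...,2]<.085)&(x>-.2)&(x<.1); print('front edge x',np.percentile(x[g],[.5,1,2]).round(4))
d=cam('wrist'); P=cloud(d); b=tw(.043,-.125)+[-.002,.0023]; g=(np.hypot(P[...,0]-b[0],P[...,1]-b[1])<.007); print('btn z',g.sum(),np.median(P[...,2][g]) if g.any() else None)
E
```

```text
1008
((0.6318339109420776, -0.1111069992184639), (0.013376355171203613, 0.051148198544979095), 35.27313995361328) 0.1166223817791624
t 41.8 pos [ 0.6328 -0.1105  0.1776] psi 125.07 tilt [ 0.001 -0.001 -1.   ] shift [-0.0009 -0.0002  0.1116] wz -1.049 j6 -0.91 gap 0.401
front edge x [-0.074  -0.0737 -0.0729]
btn z 168 0.08802334671643491
```

The bar is at 59.9° from safe, which is test. The drawer is home, the button is up (0.088 with the camera's 2 mm low bias) and the robot is clear. Handing in.

```bash
python3 -c "
from cell import env
print(env.finish_job())"
```

```text
the job is handed in; nothing more can be done
None
```

Job handed in at about 42 s with no verdict returned: by my last camera checks the three white insulators stand in bays 0–2 (last seen before closing), the drawer is home with its button up, and the selector is at test; the fingers really end about 27 mm short of the reported TCP, which cost one missed grip on the knob.

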